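Seat the red cap on a terminal module in the bench press

TASK

Set the black module whose red cap stands proud on the press's steel seat, cap end first, flat and square with the cap right under the punch, and let go of it. Swing the lever all the way down to its stop to press the cap home, and let it spring right back up; then push the green ejector button fully in so that the module slides down the chute into the green tray, and let the button come back out. Leave the other things on the bench where they are.

Things in the scene. Friction and masses are not known exactly. Their poses are not given: they have to be found in the camera images.
- module: The module to work on: black block 84 x 36 x 28 mm (x, y, z), 0.15 kg, lying flat. Origin: centre of its underside; x points to its cap end, ahead of the robot and somewhat to its left. Grip it across the 36 mm at the bare end (x -42 to 0 mm, grey band, brass dots). The only module with a red cap; it lies in any of the row's three places.
- module_mid (a point): Centre of the module's block, 14 mm above the middle of its underside.
- cap (a joint): How far the red cap (26 x 26 x 8 mm, on top of the module at its x = +18 mm) is pressed in: 0 = proud, top 41 mm above the module's underside; 0.005 m = home, top at 36 mm. It is stiff (about 9 N) and stays where it is pressed.
- press: Blue bench press, 260 mm tall. Origin on the table under the seat's middle; x points from its open front, which faces the robot's right, to its column (x 50 to 110, y +-24 mm), ejector on the +y side, lever, chute and tray on -y. Yellow stop strip on the column's front (x = 46, z 80 to 100 mm). Base plate x -81 to 125, y +-65, 16 mm thick.
- seat (a point): Middle of the module's place on top of the steel seat, 80 mm above the table, axes as the press: the module's origin belongs here, its x along the press x. The steel spans x -16 to 46, y +-22 mm, so the module's front 26 mm overhang freely; it then has 4 mm to the yellow stop and 10 mm to the pusher plate on its +y side (x -3 to 33, 4 to 28 mm above the seat).
- lever (a joint): Swing of the press lever: 0 = up at rest (35 degrees above level, sprung), 1.047 rad = down at its stop. Needs about 5 to 10 N on the grip; springs back by itself. The punch comes down 22 mm with it.
- lever_grip (a point): Middle of the lever's grip, on its axis: a black bar 22 mm thick and 95 mm long, level, along the press y, about 307 mm above the table at rest, 147 mm at the stop, free of anything above it. It travels on a circle of 160 mm radius about lever_hinge, out to the press's front and down.
- lever_hinge (a point): Point on the lever's hinge axis (the axis runs along the press y), level with the middle of the grip; 215 mm above the table.
- ejector (a joint): Stroke of the ejector: 0 = out at rest (sprung), 0.06 m = fully in. Needs 3 to 7 N; springs back by itself. Its pusher plate shoves the module off the seat's chute edge.
- ejector_pad (a point): Centre of the outer face of the green ejector button (disc 36 mm in diameter, 12 mm thick) at the press's near side, 96 mm above the table, facing the press's +y. Push it along the press's -y. Its guide post, 108 mm tall, starts 30 mm beyond the pad's fully-in place.
- tray: Green catch tray, fixed, at the foot of the chute: 156 x 120 mm (x, y), walls 45 mm high on three sides, open toward the chute (its +y side), floor 4 mm thick. Origin: centre of its underside; axes as the press.
- blank_a: Black module of the same size without a red cap, in the row; leave alone.
- blank_b: Another black module without a red cap, in the row; leave alone.
- screwdriver: Screwdriver with an orange handle, 190 mm, lying on the bench between robot and press; leave alone.
- tape: Yellow roll of tape, 80 mm diameter, 24 mm high, at the far left; leave alone.
- jar: Small jar with a yellow lid, 56 mm diameter, 85 mm tall, behind on the right; leave alone.
- head_edge (a point): Middle of the lower front edge of the press head, 158 mm above the table; the head (y +-28 mm, 82 mm tall) reaches from here back to the column. A gripper pointing straight down over the seated module's bare end would hit it: come from the press's front, tilted 25 to 45 degrees, wrist leaning out to the front.
- punch_tip (a point): Lower end of the steel punch (20 mm diameter) under the head, at x = 18 mm of the press; 138 mm above the table when up.
- chute_top (a point): Middle of the chute's upper edge at the seat's -y side, 77 mm above the table. The polished chute (x +-52 mm) falls from here at 45 degrees toward the press's -y, into the tray.
Mind the look-alikes: they are no part of the job. Leave any blue look-alike of the module alone.

How it is judged:
By the outcome, as a careful person would: the job done as asked, in the order asked, and still so for the second after the job is handed in, with the robot touching nothing.
It also fails if it takes over 66 s, if anything falls off the work surface, if the arm or the gripper's body presses on something with over 40 N, if the wrist force passes 120 N, or if a joint passes its speed limit or range.

ROBOT

A 6-joint arm with a two-finger parallel gripper is mounted at the origin on the work surface. World frame = base frame: x ahead of the robot, y to its left, z up, the work surface at z = 0. Lengths are in m, angles in rad, forces in N, time in s.
With the tool pointing down it reaches from about 0.35 to 0.975 m from the base axis. Payload 7.1 kg.
Tool frame: the origin (TCP) lies midway between the tips of the shut fingers; the grasp point (between the pads) lies 19 mm behind it; z points along the fingers, y is the line along which they close (so a half turn about z gives the same grasp; the last joint's range is limited). The gripper opens to 88 mm and grips with 3 to 60 N. Pads are 20 mm wide; open, the fingers measure 115 mm over their backs; the gripper's body (75 mm by 178 mm) begins 61 mm behind the grasp point.
Start: joints at [-0.019, 0.423, 1.63, -0, 1.089, -0.019], TCP at [0.625, 0, 0.223] pointing down, gripper open.
Joint ranges: [-3, 3], [-0.9, 2.11], [0.09, 2.58], [-1.31, 4.45], [0.11, 2.69], [-2.54, 2.54]. Speed limits (rad/s): [2.39, 2.39, 3.01, 3.14, 3.14, 3.14].

INTERFACE

Orientations are given as a unit quaternion [x, y, z, w].
In Python, from plant import r, eyes, models gives the robot as it stands. The module is installed in compiled form; this text tells all that it offers.
- The arm moves only by the tool jog_arm, never from a script. Its arguments are lists of equal length, an entry for each row: "offset": the shift along the tool's x, y, z as a fraction of full scale, a list of three; "turn": the turn about the tool's z as a fraction of full scale. In form: {"offset": [[tx, ty, tz], ...], "turn": [turn, ...]}. A call has exactly 5 rows; each row is the pose to reach, as a shift and turn from the pose commanded when the call began, along the tool's axes at that moment; what a row does not reach only later rows make up. Full scale, the value 1, is 50 cm for a shift and pi/2 rad for a turn. A row lasts 1/10 s, in which the tool goes at most 50 mm and 8.59 degrees, less where a joint would pass 70% of its speed; a pose out of reach is approached as far as the arm can. A call with a number of a shift or a turn outside -1 to 1 is refused whole. A call with a gripper value outside its range is refused whole. "claw" is the opening, from 0 (shut) to 1 (fully open), set as the call begins (left out, the last holds). The fingers move at their own pace and stop on an object; "squeeze" is the grip in N (left out, the last holds). Time passes only in rows, so rows that repeat a pose let the fingers close, or fill a call up. It gives the time, the measured TCP pose, the force, the opening and the grip force at its end, in the units of the state.
- r.sense(): the state, without advancing time (a new reading comes with each control period).
- eyes.read_camera(name): name is "scene" or "side" or "wrist"; returns the picture (420x560x3 uint8, blue, green, red); there is no depth.
- eyes.camera_params(name): a dict with "fx", "fy", "cx", "cy" (pixels), "camera_from_world" (4x4, takes a point from world to camera coordinates). Camera axes: x right, y down, z forward; pixel columns grow to the right and rows downward; lengths in m; the calibration is good to about 2 mm. A picture is of the moment at which its call begins: read the wrist's pose just before it. camera_params takes no time and is no camera call; for the wrist camera it gives the pose at the moment of the call.
- r.job_done(): hands the job in; it is judged then, once.
Trained networks look in the newest picture that a camera, given by its name, has taken for a name from the list of things; names that differ only in an ending like _2 or _b are one class to them, and where a whole thing is asked for, a point or a joint stands for the part that bears it (a point fixed in the world has none). Each returns a list of dicts, best first, with "conf" (0 to 1); they miss things now and then, are a little off and sometimes report something else, mostly with a low value. They report only what shows in the picture. A call takes as long as a camera call. They do not tell look-alikes from the thing itself.
- models.recognise(camera, name): "at" ([column, row] in pixels, amid what is visible of it).
The state is a dict: "t": time; "joint_pos": joint angles; "joint_vel": joint speeds; "joint_torque": joint torques, N m; "position": TCP position; "ee_rot": TCP orientation; "force": force on the tool from outside, world axes, zero at the start; "wrist_torque": the same for the moment, N m; "gripper_width": finger opening in m; "gripper_force": force on a finger pad.
Only numpy, scipy, OpenCV 4.12 (cv2) and the standard library are available. Lean on these libraries where they do the work, as an engineer would, in place of code of your own. Each camera call takes 0.05 s, during which the arm holds its last target. There are 200 camera calls.

## Working session

There is one attempt and no reset: what is moved stays moved. The work goes in short steps, Python scripts to look and compute and a tool call to move; the robot and the scene stay as the last step left them, time stands still between calls to the robot, and variables do not carry over. Pictures are saved under pics/ and viewed, at most 10 in all, crops included, and the job is handed in when it is done.

Besides the shell and the picture viewer there is one more tool, called after "Emit:" as a command line: name --pt "numbers of a row" for each row, then --argument value for the rest. jog_arm: Moves the arm, as the interface text tells. Shift numbers are shares of 50 cm and turn numbers shares of pi/2 rad, none past 1 either way. Its arguments: {"type":"object","properties":{"offset":{"type":"array"},"turn":{"type":"array"},"claw":{"type":"number"},"squeeze":{"type":"number"}},"required":["offset","turn"]}

```bash
mkdir -p pics; cat > h.py <<'E'
import numpy as np, cv2
from plant import r, eyes, models
def P(n):
    c=eyes.camera_params(n); return c, np.array(c["camera_from_world"])
def ray(n,uv):
    c,T=P(n); d=np.array([(uv[0]-c["cx"])/c["fx"],(uv[1]-c["cy"])/c["fy"],1]); R=T[:3,:3]
    return -R.T@T[:3,3], R.T@d
def onz(n,uv,z):
    o,d=ray(n,uv); return o+d*(z-o[2])/d[2]
def proj(n,p):
    c,T=P(n); q=T[:3,:3]@np.array(p)+T[:3,3]; return np.array([c["fx"]*q[0]/q[2]+c["cx"],c["fy"]*q[1]/q[2]+c["cy"]])
def tri(obs):
    A=np.zeros((3,3));b=np.zeros(3)
    for n,uv in obs:
        o,d=ray(n,uv); d=d/np.linalg.norm(d); M=np.eye(3)-np.outer(d,d); A+=M;b+=M@o
    return np.linalg.solve(A,b)
E
cat > a.py <<'E'
from h import *
np.set_printoptions(precision=4,suppress=True)
s=r.sense(); print(s['t'],s['position'],s['ee_rot'])
ims=[]
for n in ["scene","side","wrist"]:
    im=eyes.read_camera(n); cv2.imwrite(f"pics/{n}0.png",im)
    c,T=P(n); print(n,c["fx"],-T[:3,:3].T@T[:3,3],T[2,:3])
    for k in ["module","cap","press","seat","lever_grip","ejector_pad","tray","head_edge","punch_tip","chute_top"]:
        d=models.recognise(n,k); print(n,k,[(np.round(x["at"]).tolist(),round(x["conf"],2)) for x in d[:4]])
print(r.sense()['t'])
E
python3 a.py
```

```text
0.0 [0.6244 0.     0.2219] [ 0.7071  0.7071 -0.0005 -0.0005]
scene 456.64171914052935 [1.5592 0.2664 1.3766] [-0.6172 -0.2189 -0.7558]
scene module [([177.0, 188.0], 0.6)]
scene cap [([204.0, 215.0], 0.43)]
scene press [([354.0, 246.0], 0.81), ([344.0, 241.0], 0.68)]
scene seat [([356.0, 246.0], 0.73)]
scene lever_grip [([339.0, 245.0], 0.81)]
scene ejector_pad [([337.0, 215.0], 0.46)]
scene tray [([358.0, 298.0], 0.82), ([237.0, 214.0], 0.54)]
scene head_edge [([353.0, 245.0], 0.62)]
scene punch_tip [([285.0, 205.0], 0.55)]
scene chute_top [([355.0, 246.0], 0.86), ([358.0, 298.0], 0.17)]
side 408.8505444776386 [ 0.3651 -0.7973  1.0774] [ 0.1903  0.6137 -0.7663]
side module [([305.0, 340.0], 0.97), ([288.0, 410.0], 0.83)]
side cap []
side press [([244.0, 178.0], 0.74), ([305.0, 116.0], 0.15)]
side seat [([245.0, 170.0], 0.91)]
side lever_grip [([306.0, 116.0], 0.52)]
side ejector_pad [([226.0, 194.0], 0.77)]
side tray [([282.0, 172.0], 0.82)]
side head_edge [([244.0, 173.0], 0.85)]
side punch_tip [([247.0, 170.0], 0.65), ([222.0, 197.0], 0.44)]
side chute_top [([244.0, 174.0], 0.65)]
wrist 374.9466607404831 [0.6246 0.0741 0.3843] [ 0.     -0.272  -0.9623]
wrist module [([205.0, 37.0], 0.39)]
wrist cap [([192.0, 408.0], 0.44), ([294.0, 403.0], 0.19)]
wrist press [([206.0, 37.0], 0.61)]
wrist seat [([203.0, 36.0], 0.65), ([190.0, 410.0], 0.47)]
wrist lever_grip []
wrist ejector_pad [([35.0, 51.0], 0.79)]
wrist tray []
wrist head_edge [([209.0, 37.0], 0.91)]
wrist punch_tip [([205.0, 38.0], 0.73)]
wrist chute_top [([205.0, 39.0], 0.6)]
1.65
```

View pics/scene0.png

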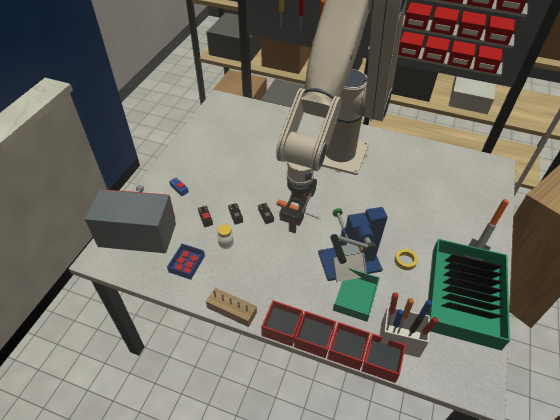

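View pics/side0.png

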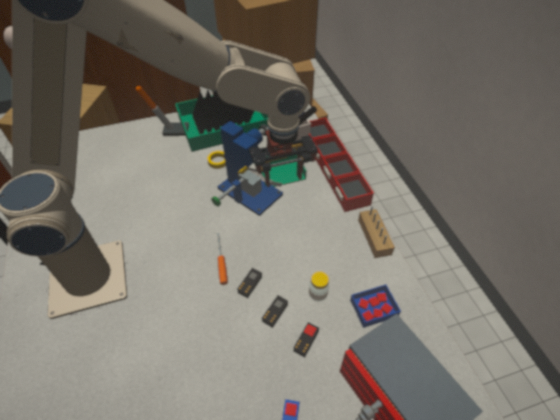

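Scene view: three black modules in a row at about (205,215), (236,213), (266,213), and a blue module at (179,186). The press is near (352,245), its ejector button at (337,212), and the tray at (357,297). Only the module at scene (205,215) / side (307,339) is black with a red cap. Side (291,410) is the blue look-alike, and (250,282) and (275,310) have no red cap. An enlarged crop will confirm this.

```bash
python3 - <<'E'
import cv2,numpy as np
s=cv2.imread('pics/side0.png');c=cv2.imread('pics/scene0.png');w=cv2.imread('pics/wrist0.png')
f=lambda im,x,y,W,H:cv2.resize(im[y:y+H,x:x+W],(400,300),interpolation=cv2.INTER_CUBIC)
cv2.imwrite('pics/c1.png',np.vstack([np.hstack([f(s,230,260,100,75+25)[:, :],f(c,300,190,100,75)]),np.hstack([f(s,205,110,100,75+25),cv2.resize(w,(400,300))])]))
E
```

```text
(no output)
```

View pics/c1.png

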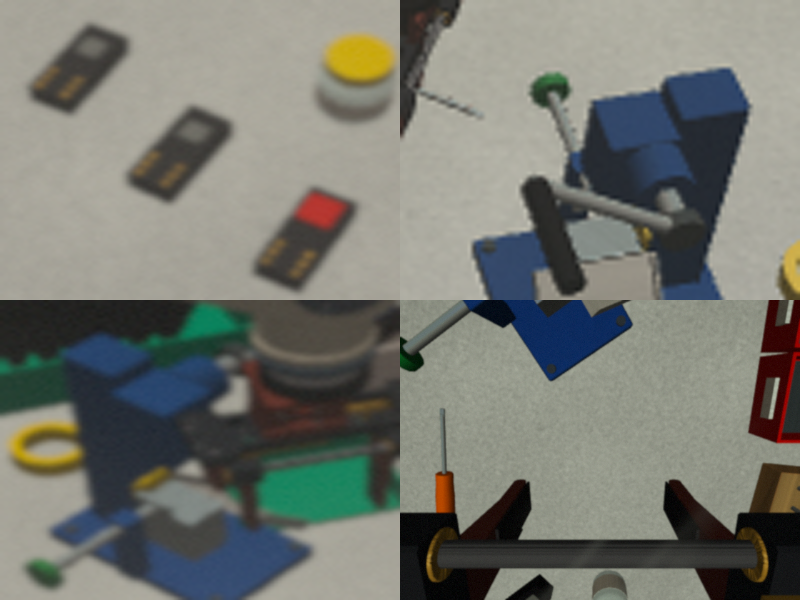

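The top-left crop confirms it: one black module has a red cap, at side (307,339), and the other two have grey tops.

```bash
python3 - <<'E'
from h import *
np.set_printoptions(precision=4,suppress=True)
print("cap",tri([("scene",(205,215.5)),("side",(311,331.5))]))
print("module",onz("side",(306,339),.028), onz("scene",(204.5,215.5),.028))
print('others',onz("side",(275,310),.028),onz("side",(250,282),.028))
print("pad",tri([("scene",(337.5,212)),("side",(216,200))]))
# column/head features scene: crop coords /4 +(300,190); side crop: x/4+205, y/3+110
S=lambda x,y:("scene",(300+x/4,190+y/4)); D=lambda x,y:("side",(205+x/4,110+(y-300)/3))
print("coltop near-right",tri([S(-400+730,68)if 0 else S(330,70),D(110,335)]))
print("base corner front-left(scene 475,243)",onz(*S(75,243),.016))
for n,c in [("scene",[(73,245)]),]: pass
print("base side corners",[onz(*D(*c),.016) for c in [(50,530),(170,610),(310,552)]])
print("wrist base corners",[onz("wrist",c,.016) for c in [(150*1.4,80*1.4),(232*1.4,22*1.4)]])
print("grip ends",onz(*S(138,185),.307),onz(*S(170,283),.307))
print("seat corners side",[onz(*D(*c),.08) for c in [(135,492),(170,470),(232,485),(195,517)]])
E
```

```text
cap [ 0.5743 -0.3833  0.0337]
module [ 0.5573 -0.3987  0.028 ] [ 0.5687 -0.386   0.028 ]
others [ 0.5039 -0.2935  0.028 ] [ 0.4607 -0.1859  0.028 ]
pad [0.4279 0.1008 0.0955]
coltop near-right [0.5296 0.2507 0.2791]
base corner front-left(scene 475,243) [0.5644 0.0771 0.016 ]
base side corners [array([0.4523, 0.233 , 0.016 ]), array([0.5226, 0.0796, 0.016 ]), array([0.6622, 0.1269, 0.016 ])]
wrist base corners [array([0.5623, 0.0713, 0.016 ]), array([0.6686, 0.1415, 0.016 ])]
grip ends [0.7094 0.1459 0.307 ] [0.7869 0.1912 0.307 ]
seat corners side [array([0.5296, 0.2072, 0.08  ]), array([0.5677, 0.233 , 0.08  ]), array([0.6124, 0.192 , 0.08  ]), array([0.5682, 0.1524, 0.08  ])]
```

Emit:
jog_arm --pt "-0.1 0 0" --pt "-0.2 -0.03 0" --pt "-0.3 -0.06 0" --pt "-0.4 -0.09 0" --pt "-0.5 -0.12 0" --turn '[0.09, 0.18, 0.27, 0.36, 0.45]' --claw 1

```text
t: 2.15
position: [0.5668, -0.2433, 0.2228]
ee_rot: [0.909, 0.416, 0.0, 0.0]
force: [0.9, -0.4, 0.7]
gripper_width: 0.0878
gripper_force: 0.0
```

Emit:
jog_arm --pt "-0.08 0.06 0" --pt "-0.16 0.12 0" --pt "-0.24 0.18 0" --pt "-0.24 0.18 0" --pt "-0.24 0.18 0" --turn '[0, 0, 0, 0, 0]'

```text
t: 2.65
position: [0.5574, -0.3921, 0.2222]
ee_rot: [0.909, 0.418, -0.0, -0.0]
force: [-0.1, 0.3, -0.1]
gripper_width: 0.0878
gripper_force: 0.0
```

```bash
sed -i 's/0.png/1.png/' a.py; python3 - <<'E'
from h import *
np.set_printoptions(precision=4,suppress=True)
s=r.sense(); print(s['t'],s['position'],s['ee_rot'],s['joint_pos'])
ims=[]
for n in ["scene","side","wrist"]:
    im=eyes.read_camera(n); cv2.imwrite(f"pics/{n}1.png",im); ims.append(im)
c,T=P("wrist"); np.save("w1.npy",T)
hsv=cv2.cvtColor(ims[2],cv2.COLOR_BGR2HSV)
m=((hsv[...,0]<10)|(hsv[...,0]>170))&(hsv[...,1]>150)&(hsv[...,2]>100)
n,l,st,ce=cv2.connectedComponentsWithStats(m.astype(np.uint8)); print(st[1:][st[1:,4]>100],ce[1:][st[1:,4]>100])
f=lambda im,x,y,W,H:cv2.resize(im[y:y+H,x:x+W],(400,300),interpolation=cv2.INTER_CUBIC)
S,D,w=ims
cv2.imwrite('pics/c2.png',np.vstack([np.hstack([f(D,195,100,140,105),f(S,300,180,120,90)]),np.hstack([f(D,240,260,140,105),cv2.resize(w,(400,300))])]))
E
```

```text
2.65 [ 0.5574 -0.3921  0.2222] [ 0.9086  0.4176 -0.0001 -0.0004] [-0.6306  0.5069  1.4946  0.0003  1.1409  0.0785]
[[ 394    0   30   20  525]
 [ 411    0   82   62 1723]
 [ 268  156   31   32  802]
 [ 434  274   44   40  769]] [[408.7638   9.0019]
 [446.96    29.1573]
 [282.8491 171.5474]
 [455.7932 292.6632]]
```

View pics/c2.png

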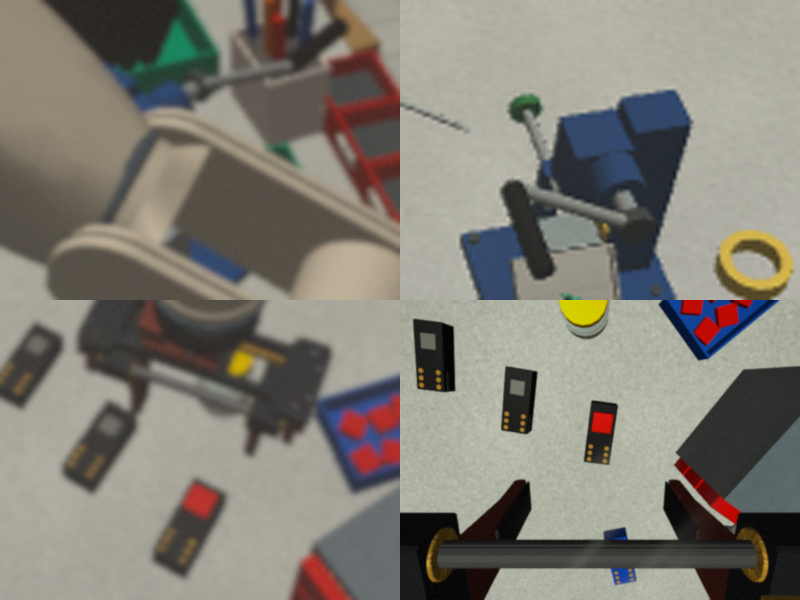

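The wrist view shows the red-capped module at (283,185), a blank at (167,140) and the blue look-alike at (307,390).

```bash
python3 - <<'E'
from h import *
np.set_printoptions(precision=4,suppress=True)
w=cv2.imread('pics/wrist1.png'); hsv=cv2.cvtColor(w,cv2.COLOR_BGR2HSV)
roi=np.zeros(w.shape[:2],np.uint8); roi[135:235,250:312]=1
cap=onz("wrist",(282.85,171.55),.041); print("cap",cap)
b=((hsv[...,0]>10)&(hsv[...,0]<30)&(hsv[...,1]>110)&(hsv[...,2]>80)&(roi>0)).astype(np.uint8)
n,l,st,ce=cv2.connectedComponentsWithStats(b); print(st[1:,4],ce[1:])
dots=np.mean([c for c,s in zip(ce[1:],st[1:]) if s[4]>5],axis=0); d=onz("wrist",dots,.028); print("dots",d, np.degrees(np.arctan2(*(cap-d)[1::-1])))
k=((w.max(2)<75)|(hsv[...,1]>110))&(roi>0)
cs=max(cv2.findContours(k.astype(np.uint8),0,2)[0],key=cv2.contourArea)
q=np.array([onz("wrist",p[0],.028)[:2] for p in cs],np.float32); R=cv2.minAreaRect(q); print(R, cv2.boxPoints(R))
s=r.sense(); print(s['position'])
E
```

```text
cap [ 0.5749 -0.3798  0.041 ]
[36 40 35 37 38 34] [[266.6667 204.7778]
 [288.975  207.675 ]
 [265.2286 213.4286]
 [287.4054 216.1622]
 [264.3158 222.1842]
 [286.2059 224.9118]]
dots [ 0.5412 -0.4103  0.028 ] 42.187959812470744
((0.5624903440475464, -0.3910542130470276), (0.08409316837787628, 0.03462547808885574), 41.8607292175293) [[ 0.5196 -0.4062]
 [ 0.5427 -0.432 ]
 [ 0.6054 -0.3759]
 [ 0.5823 -0.3501]]
[ 0.5581 -0.3897  0.2225]
```

Emit:
jog_arm --pt "-0.033 0 0.07" --pt "-0.065 0 0.14" --pt "-0.065 0 0.22" --pt "-0.065 0 0.3" --pt "-0.065 0 0.34" --turn '[0.04, 0.082, 0.082, 0.082, 0.082]'

```text
t: 3.3
position: [0.5358, -0.413, 0.0494]
ee_rot: [0.933, 0.36, -0.001, -0.002]
force: [0.8, -0.4, -0.1]
gripper_width: 0.0876
gripper_force: 0.0
```

```bash
python3 - <<'E'
from h import *
np.set_printoptions(precision=4,suppress=True)
s=r.sense(); im=eyes.read_camera("wrist"); s=r.sense(); print(s['t'],s['position'],s['ee_rot'])
cv2.imwrite("pics/w2.png",im)
hsv=cv2.cvtColor(im,cv2.COLOR_BGR2HSV)
m=((hsv[...,0]<10)|(hsv[...,0]>170))&(hsv[...,1]>150)&(hsv[...,2]>100)
n,l,st,ce=cv2.connectedComponentsWithStats(m.astype(np.uint8)); k=[i for i in range(1,n) if st[i,4]>300]
for i in k: print(st[i],ce[i],onz("wrist",ce[i],.041))
print(proj("wrist",[.5754,-.3795,.041]))
E
```

```text
3.35 [ 0.5348 -0.4121  0.0471] [ 0.9328  0.3603 -0.002  -0.0034]
[ 252  133   57   57 3149] [280.1613 160.872 ] [ 0.5742 -0.3788  0.041 ]
[524 254  29  30 424] [537.6816 268.25  ] [ 0.6195 -0.5054  0.041 ]
[283.0127 159.9137]
```

Emit:
jog_arm --pt "0 0.003 0.03" --pt "0 0.003 0.06" --pt "0 0.003 0.08" --pt "0 0.003 0.085" --pt "0 0.003 0.085" --turn '[0, 0, 0, 0, 0]'

```text
t: 3.85
position: [0.538, -0.417, 0.0101]
ee_rot: [0.933, 0.359, -0.0, -0.0]
force: [-0.1, -0.5, 0.8]
gripper_width: 0.0877
gripper_force: 0.0
```

Emit:
jog_arm --pt "0 0 0" --pt "0 0 0" --pt "0 0 0" --pt "0 0 0" --pt "0 0 0" --turn '[0, 0, 0, 0, 0]' --claw 0 --squeeze 35

```text
t: 4.35
position: [0.538, -0.4172, 0.0104]
ee_rot: [0.933, 0.359, 0.0, 0.0]
force: [0.0, -0.2, -0.1]
gripper_width: 0.0516
gripper_force: 0.0
```

Emit:
jog_arm --pt "0 0 0.006" --pt "0 0 0.012" --pt "0 0 0.012" --pt "0 0 0.012" --pt "0 0 0.012" --turn '[0, 0, 0, 0, 0]' --claw 0.65

```text
t: 4.85
position: [0.5379, -0.4171, 0.0041]
ee_rot: [0.933, 0.359, 0.0, -0.0]
force: [-0.5, -0.5, -0.4]
gripper_width: 0.0573
gripper_force: 0.0
```

Emit:
jog_arm --pt "0 0 0" --pt "0 0 0" --pt "0 0 0" --pt "0 0 0" --pt "0 0 0" --turn '[0, 0, 0, 0, 0]' --claw 0 --squeeze 35

```text
t: 5.35
position: [0.5377, -0.417, 0.0042]
ee_rot: [0.933, 0.359, -0.0, -0.0]
force: [0.0, 0.3, 2.0]
gripper_width: 0.0359
gripper_force: 34.9
```

Emit:
jog_arm --pt "0 0 0" --pt "0 0 0" --pt "0 0 0" --pt "0 0 -0.02" --pt "0 0 -0.06" --turn '[0, 0, 0, 0, 0]'

```text
t: 5.85
position: [0.537, -0.4163, 0.0331]
ee_rot: [0.933, 0.359, -0.001, -0.001]
force: [-0.2, -0.7, -1.6]
gripper_width: 0.0362
gripper_force: 34.9
```

Emit:
jog_arm --pt "0 0 -0.1" --pt "0.04 -0.025 -0.18" --pt "0.12 -0.075 -0.24" --pt "0.2 -0.125 -0.3" --pt "0.28 -0.175 -0.34" --turn '[0, -0.09, -0.18, -0.27, -0.36]'

```text
t: 6.35
position: [0.5806, -0.2688, 0.2013]
ee_rot: [0.794, 0.607, 0.001, 0.001]
force: [1.0, 0.4, -2.5]
gripper_width: 0.0359
gripper_force: 34.9
```

```bash
cat > go.py <<'E'
# usage: go.py x y z yawdeg -> offset and turn from the present pose
import sys; from h import *
from scipy.spatial.transform import Rotation as Ro
s=r.sense(); R=Ro.from_quat(s['ee_rot']).as_matrix(); p=np.array(s['position'])
t=np.array(list(map(float,sys.argv[1:4]))); yaw=np.degrees(np.arctan2(R[1,0],R[0,0]))
print(s['t'],p.round(4),"yaw",yaw.round(2),"off",(R.T@(t-p)/.5).round(3),"turn",round(((yaw-float(sys.argv[4])+180)%360-180)/90,4),"F",np.round(s['force'],1),"w",s['gripper_width'],"j",np.round(s['joint_pos'],2))
E
python3 go.py .64 -.02 .26 105
```

```text
6.35 [ 0.5806 -0.2688  0.2013] yaw 74.8 off [ 0.511 -0.016 -0.118] turn -0.3356 F [ 1.   0.4 -2.5] w 0.03593748005158173 j [-0.45  0.47  1.61 -0.    1.06 -0.19]
```

Emit:
jog_arm --pt "0.09 0 -0.1" --pt "0.18 0 -0.12" --pt "0.27 0 -0.12" --pt "0.36 0 -0.12" --pt "0.45 0 -0.12" --turn '[-0.07, -0.14, -0.21, -0.28, -0.36]'

```text
t: 6.85
position: [0.6405, -0.0504, 0.2599]
ee_rot: [0.593, 0.805, 0.001, 0.001]
force: [0.6, -0.1, -2.6]
gripper_width: 0.0359
gripper_force: 34.9
```

```bash
python3 - <<'E'
from h import *
np.set_printoptions(precision=4,suppress=True)
ims=[]
for n in ["scene","side","wrist"]:
    im=eyes.read_camera(n); cv2.imwrite(f"pics/{n}3.png",im); ims.append(im)
s=r.sense(); print(s['t'],s['position'],s['ee_rot']); np.save("w3.npy",P("wrist")[1])
f=lambda im,x,y,W,H:cv2.resize(im[y:y+H,x:x+W],(400,300),interpolation=cv2.INTER_CUBIC)
S,D,w=ims
cv2.imwrite('pics/c3.png',np.vstack([np.hstack([f(D,195,100,120,90),f(S,310,190,100,75)]),np.hstack([f(S,300,240,120,90),cv2.resize(w,(400,300))])]))
E
```

```text
7.0 [ 0.6404 -0.05    0.2592] [0.5937 0.8047 0.0002 0.0003]
```

View pics/c3.png

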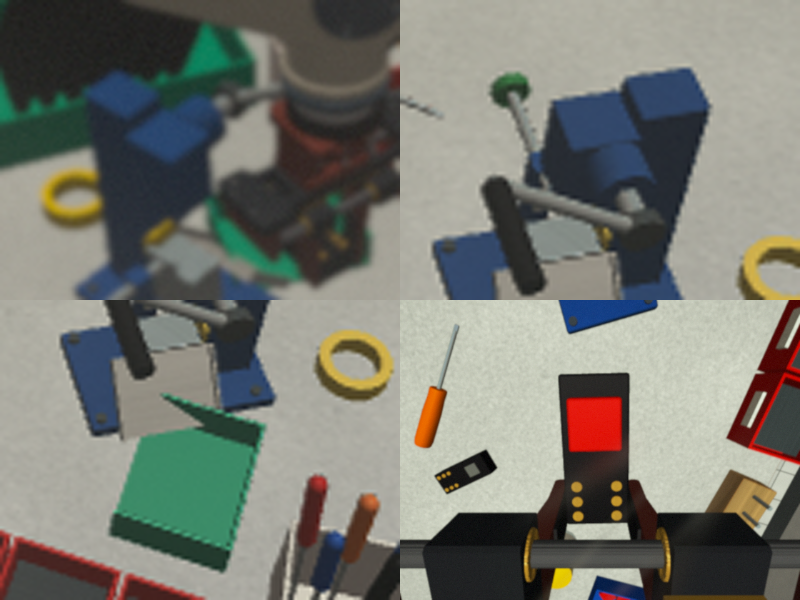

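View pics/wrist3.png

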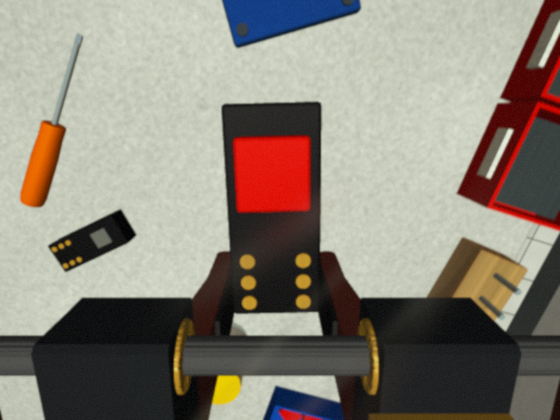

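The wrist view shows the module held, with its cap at (272,174) and its far edge at (272,104), slightly rotated. The press base corners are at (237,45) and (360,10).

```bash
cat > fit.py <<'E'
from h import *
from scipy.optimize import least_squares
np.set_printoptions(precision=4,suppress=True)
A=lambda x,y:("scene",(310+(x-400)/4,190+y/4)); B=lambda x,y:("scene",(300+x/3.333,240+(y-300)/3.333)); D=lambda x,y:("side",(195+x/3.333,100+y/3.333))
W=lambda u,v:("wrist",(u,v))
obs=[((-81,65,16),A(435,243)),((-81,-65,16),B(95,432)),((125,-65,16),B(272,400)),
((50,24,260),A(622,84)),((110,24,260),A(692,69)),((110,-24,260),A(709,102)),((50,-24,260),A(642,122)),
((110,24,260),D(85,87)),((110,-24,260),D(118,70)),((50,-24,260),D(160,97)),((50,24,260),D(125,115)),
((-81,65,16),W(237,45)),((-81,-65,16),W(360,10))]
def w2(q,p):
    c,s=np.cos(q[2]),np.sin(q[2]); p=np.array(p)/1000; return np.array([q[0]+c*p[0]-s*p[1],q[1]+s*p[0]+c*p[1],p[2]])
def res(q,raw=False): 
    e=[proj(o[0],w2(q,p))-o[1] for p,o in obs]; return np.array(e) if raw else np.ravel(e)
if __name__=="__main__":
    s=least_squares(res,[.571,.174,2.155],loss='soft_l1'); print(s.x,np.degrees(s.x[2])); print(res(s.x,1))
    q=s.x; np.save("press.npy",q)
    inv=lambda p:(np.array([np.cos(q[2])*(p[0]-q[0])+np.sin(q[2])*(p[1]-q[1]),-np.sin(q[2])*(p[0]-q[0])+np.cos(q[2])*(p[1]-q[1])])*1000)
    print("head edge corners",[inv(onz(*o,z)) for o,z in [(D(127,137),.24),(D(175,163),.24),(A(552,102),.24),(A(568,145),.24),(A(640,150),.24)]])
    print("grip ends",[inv(onz(*o,.307)) for o in (A(494,185),A(532,285))])
    print("hub",inv(onz(*A(648,228),.215)))
    print("pad",inv(tri([A(510,86),("side",(216,200))])))
    # module in hand: cap corners
    zt=r.sense()['position'][2]-.0042+.041
    c=[onz(*W(*u),zt) for u in [(233,137),(309,135),(311,211),(236,212.5)]]; print("cap edges heading",[np.degrees(np.arctan2(*(a-b)[1::-1])) for a,b in ((c[0],c[3]),(c[1],c[2]),)],np.degrees(np.arctan2(*(c[0]-c[1])[1::-1]))-90)
    m=np.mean(c,0); R=r.sense()['position']; print("cap-TCP",m-R,np.linalg.norm((m-R)[:2]))
    z2=r.sense()['position'][2]-.0042+.028
    c=[onz(*W(*u),z2) for u in [(224,106),(320,103)]]; print("front edge dir-90",np.degrees(np.arctan2(*(c[0]-c[1])[1::-1]))-90)
E
python3 fit.py; python3 go.py .6 0 .2 120
```

```text
[0.5742 0.1706 2.1208] 121.51446197356627
[[-2.1938 -1.4158]
 [-2.7297 -0.9274]
 [-0.1454 -0.4855]
 [-1.3706 -2.1248]
 [-1.4616 -0.8934]
 [-0.646   1.7658]
 [-1.6423 -0.6019]
 [-0.2135  0.2236]
 [ 0.6496 -1.8634]
 [ 1.4622 -2.3608]
 [ 1.2286 -0.2912]
 [-2.3025 -0.513 ]
 [ 3.4138 -1.5682]]
head edge corners [array([46.5526, 32.8945]), array([-13.1458,  30.233 ]), array([-2.8553, 22.3212]), array([ -3.5781, -24.018 ]), array([ 51.9337, -39.7661])]
grip ends [array([ -94.6753, -101.7897]), array([ -92.7293, -194.047 ])]
hub [ 42.9265 -98.5407]
pad [ 16.5396 162.019 ]
cap edges heading [np.float64(107.68672472632605), np.float64(110.0647811260375)] -251.37589764764869
cap-TCP [-0.0171  0.05    0.0368] 0.05288723704822975
front edge dir-90 -251.13374308096917
7.0 [ 0.6404 -0.05    0.2592] yaw 107.16 off [ 0.119 -0.048  0.118] turn -0.1427 F [-0.1 -0.6 -2. ] w 0.03577281645693606 j [-0.1   0.41  1.56  0.    1.17 -0.4 ]
```

```bash
python3 go.py .6285 .082 .262 120.5
```

```text
7.0 [ 0.6404 -0.05    0.2592] yaw 107.16 off [ 0.259  0.055 -0.006] turn -0.1482 F [-0.1 -0.6 -2. ] w 0.03577281645693606 j [-0.1   0.41  1.56  0.    1.17 -0.4 ]
```

Emit:
jog_arm --pt "0.07 0.02 -0.006" --pt "0.14 0.04 -0.006" --pt "0.2 0.055 -0.006" --pt "0.24 0.055 -0.006" --pt "0.255 0.055 -0.006" --turn '[-0.05, -0.1, -0.148, -0.148, -0.148]'

```text
t: 7.5
position: [0.6286, 0.0777, 0.2619]
ee_rot: [0.498, 0.867, -0.0, -0.0]
force: [-0.1, -0.9, -2.4]
gripper_width: 0.0357
gripper_force: 34.9
```

```bash
python3 - <<'E'
from h import *
s=r.sense(); im=eyes.read_camera("wrist"); cv2.imwrite("pics/w4.png",im); np.save("w4.npy",P("wrist")[1]); s=r.sense(); print(s['t'],s['position'],s['ee_rot'])
E
```

```text
7.55 [0.62858056 0.07781917 0.26189207] [ 4.98398579e-01  8.66948008e-01 -2.33724558e-07 -9.25980841e-05]
```

View pics/w4.png

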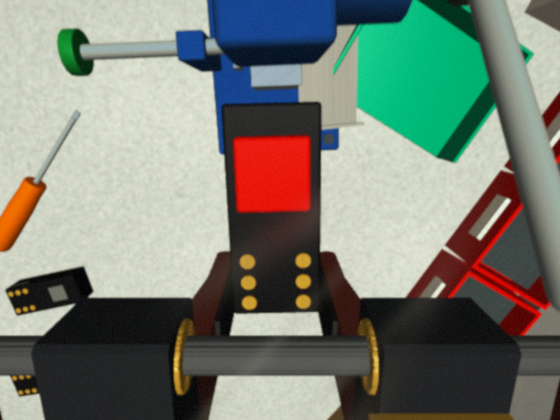

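The wrist view shows the press: head front edge near row 62, seat at (275,75), ejector pad at (75,52), chute and tray at right. I'll enlarge it to read corners.

```bash
python3 - <<'E'
import cv2
w=cv2.imread('pics/w4.png'); c=cv2.resize(w[0:160,180:380],None,fx=4,fy=3.75,interpolation=cv2.INTER_CUBIC); cv2.imwrite('pics/c4.png',c)
E
```

```text
(no output)
```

View pics/c4.png

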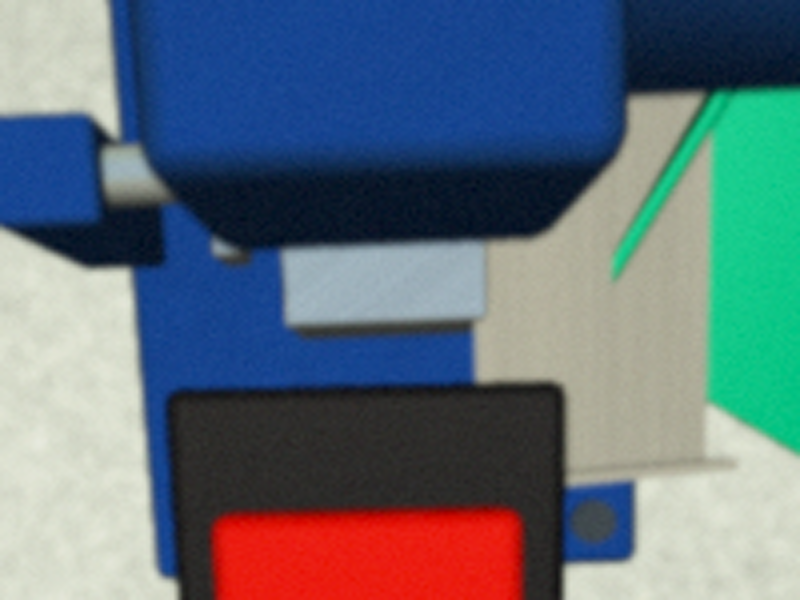

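```bash
cat > fit2.py <<'E'
from h import *
from scipy.optimize import least_squares
np.set_printoptions(precision=4,suppress=True)
W=np.load("w4.npy"); c=eyes.camera_params("wrist")
def pj(p): q=W[:3,:3]@p+W[:3,3]; return np.array([c["fx"]*q[0]/q[2]+c["cx"],c["fy"]*q[1]/q[2]+c["cy"]])
def bk(uv,z):
    d=W[:3,:3].T@np.array([(uv[0]-c["cx"])/c["fx"],(uv[1]-c["cy"])/c["fy"],1]); o=-W[:3,:3].T@W[:3,3]; return o+d*(z-o[2])/d[2]
def w2(q,p):
    a,s=np.cos(q[2]),np.sin(q[2]); p=np.array(p)/1000; return np.array([q[0]+a*p[0]-s*p[1],q[1]+s*p[0]+a*p[1],p[2]])
def inv(q,p): a,s=np.cos(q[2]),np.sin(q[2]); d=np.array(p[:2])-q[:2]; return np.array([a*d[0]+s*d[1],-s*d[0]+a*d[1]])*1000
obs=[((-16,22,80),(251.75,87.2)),((-16,-22,80),(301,85.1)),((-81,65,16),(220,153.3)),((-81,-65,16),(338,148.8))]
if __name__=="__main__":
    s=least_squares(lambda q:np.ravel([pj(w2(q,p))-o for p,o in obs]),[.574,.171,2.12]); q=s.x; np.save("press.npy",q)
    print(q,np.degrees(q[2])); print(s.fun.reshape(-1,2))
    print("head bottom",[inv(q,bk(u,.158)) for u in [(241.25,65.9),(313.75,62.9)]],"top",[inv(q,bk(u,.24)) for u in [(217,44),(336,41)]])
    print("pad",inv(q,bk((64,52),.096)),inv(q,bk((75,52),.096)), "lever rod px", [inv(q,bk(u,z)) for u,z in (((490,10),.25),((550,270),.3))])
    t=.26189-.0042; fe=[bk(u,t+.028) for u in [(223,105.3),(320,102.4)]]
    print("module heading",np.degrees(np.arctan2(*(fe[0]-fe[1])[1::-1]))-90, "front edge mid",inv(q,(fe[0]+fe[1])/2))
    cp=np.mean([bk(u,t+.041) for u in [(233,137),(309,135),(311,211),(236,212.5)]],0)
    print("cap in press",inv(q,cp),"tcp",inv(q,r.sense()['position']))
E
python3 fit2.py
```

```text
[0.5726 0.1727 2.1386] 122.53143244295102
[[-0.6291 -0.9362]
 [ 0.8055 -1.0107]
 [-1.3228  1.5501]
 [ 1.0975  1.1268]]
head bottom [array([-7.4839, 23.0746]), array([ -7.5797, -24.8854])] top [array([-6.5783, 26.659 ]), array([ -7.5125, -26.9282])]
pad [ 15.4285 170.7018] [ 15.0674 161.8125] lever rod px [array([  0.2202, -89.467 ]), array([-95.0959, -94.3182])]
module heading -238.15173249084083 front edge mid [-34.0116   2.7717]
cap in press [-57.0672   3.3599] tcp [-110.054     3.8366]
```

```bash
python3 - <<'E'
from fit2 import *
q=np.load("press.npy"); im=cv2.imread("pics/w4.png")
for v in (10,60,120,180,240):
    g=im[v,440:560].astype(int); print(v,[440+i for i in np.where(np.abs(np.diff(g.sum(1)))>60)[0]])
def plane(uv,xh):
    o=-W[:3,:3].T@W[:3,3]; d=bk(uv,0)-o; n=lambda p:np.append(inv(q,p),p[2]*1000)
    a=n(o); b=n(o+d)-a; t=np.tan(np.radians(35)); # z-215=(xh-x)t
    k=(215+(xh-a[0])*t-a[2])/(b[2]+b[0]*t); return a+k*b
for xh in (20,30,40):
    print(xh,[plane(u,xh).round(1) for u in [(470,10),(513,10),(500,130),(545,130)]])
A=lambda x,y:("scene",(310+(x-400)/4,190+y/4))
print([inv(q,onz(*A(*u),.307)) for u in [(494,185),(532,285)]],"hub",inv(q,onz(*A(648,228),.215)), inv(q,onz(*A(628,205),.215)))
E
```

```text
10 [np.int64(524), np.int64(525)]
60 [np.int64(483), np.int64(523), np.int64(528), np.int64(529)]
120 [np.int64(461), np.int64(481), np.int64(484), np.int64(485), np.int64(486), np.int64(498), np.int64(499), np.int64(500), np.int64(541), np.int64(542), np.int64(543), np.int64(552)]
180 [np.int64(491), np.int64(492), np.int64(493), np.int64(494)]
240 [np.int64(446), np.int64(447), np.int64(448), np.int64(449), np.int64(477), np.int64(478), np.int64(480), np.int64(481)]
20 [array([  5.8, -93. , 224.9]), array([   4.8, -113.1,  225.6]), array([-48.1, -92.2, 262.7]), array([ -48.8, -110.7,  263.2])]
30 [array([  4.1, -89.1, 233.1]), array([   3.2, -108.4,  233.8]), array([-47.6, -88.3, 269.3]), array([ -48.3, -106.1,  269.8])]
40 [array([  2.4, -85.2, 241.3]), array([   1.5, -103.7,  242. ]), array([-47.1, -84.5, 276. ]), array([ -47.7, -101.4,  276.4])]
[array([ -99.0254, -100.2905]), array([ -98.7171, -192.5678])] hub [ 38.6123 -99.4842] [ 30.7746 -74.4279]
```

```bash
cat > gp.py <<'E'
# usage: gp.py "px py z dyaw" ... (press frame mm, z mm, tool yaw rel. press deg) -> offsets/turns from present pose
import sys; from fit2 import *
from scipy.spatial.transform import Rotation as Ro
q=np.load("press.npy"); s=r.sense(); R=Ro.from_quat(s['ee_rot']).as_matrix(); p=np.array(s['position']); yaw=np.degrees(np.arctan2(R[1,0],R[0,0]))
py=np.degrees(q[2]); print(round(s['t'],2),"now",inv(q,p).round(1),(p[2]*1000).round(1),"dyaw",(yaw-py).round(2),"F",np.round(s['force'],1),"w",round(s['gripper_width'],4),"j",np.round(s['joint_pos'],2))
for a in sys.argv[1:]:
    v=list(map(float,a.split())); t=w2(q,v[:3]); print(a,"off",(R.T@(t-p)/.5).round(3).tolist(),"turn",round(((yaw-py-v[3]+180)%360-180)/90,4))
E
python3 gp.py "-160 3 262 -1.6" "-160 3 94 -1.6"
```

```text
7.55 now [-110.1    3.8] 261.9 dyaw -2.32 F [ 0.5  0.2 -1.5] w 0.0361 j [ 0.1   0.4   1.58  0.    1.17 -0.42]
-160 3 262 -1.6 off [-0.1, 0.006, -0.0] turn -0.008
-160 3 94 -1.6 off [-0.1, 0.006, 0.336] turn -0.008
```

Emit:
jog_arm --pt "-0.08 0.005 0" --pt "-0.1 0.006 0.07" --pt "-0.1 0.006 0.16" --pt "-0.1 0.006 0.25" --pt "-0.1 0.006 0.335" --turn '[-0.008, -0.008, -0.008, -0.008, -0.008]'

```text
t: 8.05
position: [0.657, 0.0332, 0.0928]
ee_rot: [0.494, 0.869, -0.0, 0.0]
force: [0.6, 0.3, -1.4]
gripper_width: 0.036
gripper_force: 34.9
```

```bash
python3 gp.py "-90 2 94 -1.6" "-60 2 94 -1.6"
```

```text
8.05 now [-162.9    3.9] 92.8 dyaw -1.73 F [ 0.6  0.3 -1.4] w 0.036 j [ 0.03  0.63  1.63 -0.    0.89 -0.5 ]
-90 2 94 -1.6 off [0.146, -0.001, -0.003] turn -0.0015
-60 2 94 -1.6 off [0.206, -0.002, -0.003] turn -0.0015
```

Emit:
jog_arm --pt "0.06 0 -0.002" --pt "0.12 0 -0.002" --pt "0.16 0 -0.002" --pt "0.185 0 -0.002" --pt "0.195 0 -0.002" --turn '[0, 0, 0, 0, 0]'

```text
t: 8.55
position: [0.6068, 0.1195, 0.0959]
ee_rot: [0.493, 0.87, 0.0, 0.0]
force: [0.7, -0.5, -2.6]
gripper_width: 0.0359
gripper_force: 34.9
```

```bash
python3 - <<'E'
from h import *
np.set_printoptions(precision=4,suppress=True)
ims=[eyes.read_camera(n) for n in ("side","scene","wrist")]
f=lambda im,x,y,W,H:cv2.resize(im[y:y+H,x:x+W],(400,300),interpolation=cv2.INTER_CUBIC)
cv2.imwrite("pics/w5.png",ims[2]); np.save("w5.npy",P("wrist")[1])
cv2.imwrite('pics/c5.png',np.vstack([np.hstack([f(ims[0],195,100,120,90),f(ims[1],310,190,100,75)]),np.hstack([f(ims[2],180,0,200,150),cv2.resize(ims[2],(400,300))])]))
E
python3 gp.py "-48 2 94 -1.6"
```

```text
8.7 now [-64.1  -0.4] 95.8 dyaw -1.57 F [ 0.6 -0.6 -2.3] w 0.0357 j [ 0.17  0.58  1.72 -0.    0.85 -0.37]
-48 2 94 -1.6 off [0.032, -0.006, 0.004] turn 0.0004
```

View pics/c5.png

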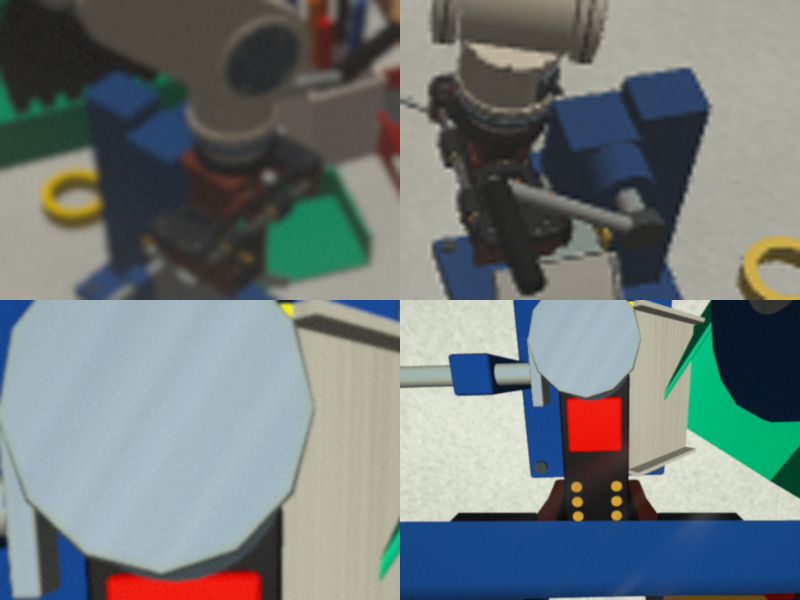

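```bash
python3 - <<'E'
from fit2 import *
W5=np.load("w5.npy"); q=np.load("press.npy"); im=cv2.imread("pics/w5.png")
d=np.array([(257.6-c["cx"])/c["fx"],(60-c["cy"])/c["fy"],1]); o=-W5[:3,:3].T@W5[:3,3]
for k in (.046,.048,.05): p=o+W5[:3,:3].T@d*k; print(k,p,inv(q,p))
hsv=cv2.cvtColor(im,cv2.COLOR_BGR2HSV); m=((hsv[...,0]<10)|(hsv[...,0]>170))&(hsv[...,1]>150)&(hsv[...,2]>100)
m[:100]=0; print("cap cols", np.where(m[170])[0][[0,-1]],np.where(m[200])[0][[0,-1]])
# seat plane features: chute front corner
g=cv2.cvtColor(im,cv2.COLOR_BGR2GRAY)
ci=cv2.HoughCircles(cv2.medianBlur(g,5),cv2.HOUGH_GRADIENT,1,200,param1=60,param2=15,minRadius=65,maxRadius=90); print(ci)
E
```

```text
0.046 [0.5638 0.1862 0.208 ] [16.1498  0.2135]
0.048 [0.5636 0.1863 0.2058] [16.4016  0.3018]
0.05 [0.5633 0.1865 0.2037] [16.6535  0.39  ]
cap cols [234 310] [236 310]
[[[257.5  61.5  72.6]]]
```

```bash
python3 - <<'E'
from fit2 import *
q=np.load("press.npy"); q[:2]=w2(q,[-1.6,.3,0])[:2]; np.save("press.npy",q); print(q)
E
python3 gp.py "-50 1 94 -1.6" "-46 1 94 -1.6"
```

```text
[0.5732 0.1712 2.1386]
8.7 now [-62.5  -0.7] 95.8 dyaw -1.57 F [ 0.6 -0.6 -2.3] w 0.0357 j [ 0.17  0.58  1.72 -0.    0.85 -0.37]
-50 1 94 -1.6 off [0.025, -0.004, 0.004] turn 0.0004
-46 1 94 -1.6 off [0.033, -0.004, 0.004] turn 0.0004
```

Emit:
jog_arm --pt "0.008 -0.002 0" --pt "0.015 -0.004 0.002" --pt "0.02 -0.004 0.004" --pt "0.023 -0.004 0.004" --pt "0.026 -0.004 0.004" --turn '[0, 0, 0, 0, 0]'

```text
t: 9.2
position: [0.5983, 0.1294, 0.0932]
ee_rot: [0.493, 0.87, -0.0, -0.0]
force: [0.6, 0.1, -2.3]
gripper_width: 0.0361
gripper_force: 34.9
```

Emit:
jog_arm --pt "0.001 0 0" --pt "0.002 0 0" --pt "0.003 0 0" --pt "0.004 0 0" --pt "0.005 0 0" --turn '[0, 0, 0, 0, 0]'

```text
t: 9.7
position: [0.5971, 0.1315, 0.0933]
ee_rot: [0.493, 0.87, 0.0, 0.0]
force: [0.2, -0.4, -1.1]
gripper_width: 0.0354
gripper_force: 34.9
```

```bash
python3 gp.py "-44 1 94 -1.6"
```

```text
9.7 now [-46.3   1.3] 93.3 dyaw -1.57 F [ 0.2 -0.4 -1.1] w 0.0354 j [ 0.2   0.57  1.74  0.    0.83 -0.34]
-44 1 94 -1.6 off [0.005, 0.0, -0.001] turn 0.0003
```

Emit:
jog_arm --pt "0.001 0 0" --pt "0.002 0 0" --pt "0.003 0 0" --pt "0.004 0 0" --pt "0.005 0 0" --turn '[0, 0, 0, 0, 0]'

```text
t: 10.2
position: [0.5957, 0.1336, 0.0933]
ee_rot: [0.493, 0.87, -0.0, -0.0]
force: [0.5, -0.1, -2.6]
gripper_width: 0.0358
gripper_force: 34.9
```

Emit:
jog_arm --pt "0.001 0 0" --pt "0.002 0 0" --pt "0.003 0 0" --pt "0.004 0 0" --pt "0.004 0 0" --turn '[0, 0, 0, 0, 0]'

```text
t: 10.7
position: [0.5947, 0.1354, 0.0932]
ee_rot: [0.493, 0.87, -0.0, -0.0]
force: [-0.3, 0.5, -1.6]
gripper_width: 0.0359
gripper_force: 34.9
```

Emit:
jog_arm --pt "0.001 0 0" --pt "0.002 0 0" --pt "0.003 0 0" --pt "0.004 0 0" --pt "0.004 0 0" --turn '[0, 0, 0, 0, 0]'

```text
t: 11.2
position: [0.5946, 0.1359, 0.0934]
ee_rot: [0.492, 0.87, -0.0, 0.001]
force: [4.7, -8.4, -2.8]
gripper_width: 0.0363
gripper_force: 38.7
```

Emit:
jog_arm --pt "0.001 0 0" --pt "0.002 0 0" --pt "0.003 0 0" --pt "0.004 0 0" --pt "0.004 0 0" --turn '[0, 0, 0, 0, 0]'

```text
t: 11.7
position: [0.5947, 0.1358, 0.0935]
ee_rot: [0.492, 0.87, -0.001, 0.002]
force: [8.0, -18.8, -4.6]
gripper_width: 0.036
gripper_force: 43.7
```

```bash
python3 gp.py "-35 0.8 84.5 -1.6"
```

```text
11.7 now [-41.4   0.9] 93.5 dyaw -1.51 F [  8.  -18.8  -4.6] w 0.036 j [ 0.21  0.57  1.74 -0.01  0.83 -0.33]
-35 0.8 84.5 -1.6 off [0.013, -0.0, 0.018] turn 0.001
```

Emit:
jog_arm --pt "-0.01 0 0" --pt "-0.01 0 0.005" --pt "-0.01 0 0.01" --pt "-0.01 0 0.013" --pt "-0.01 0 0.016" --turn '[0, 0, 0, 0, 0]'

```text
t: 12.2
position: [0.5949, 0.1349, 0.085]
ee_rot: [0.493, 0.87, -0.0, -0.0]
force: [-0.9, 0.0, -1.5]
gripper_width: 0.036
gripper_force: 34.9
```

```bash
python3 gp.py "-43 0.8 84.2 -1.6"
```

```text
12.2 now [-42.3   1.3] 85.0 dyaw -1.54 F [-0.9  0.  -1.5] w 0.036 j [ 0.2   0.58  1.74  0.    0.82 -0.34]
-43 0.8 84.2 -1.6 off [-0.001, 0.001, 0.002] turn 0.0006
```

Emit:
jog_arm --pt "0 0 0.001" --pt "0 0 0.002" --pt "0 0 0.003" --pt "0 0 0.004" --pt "0 0 0.004" --turn '[0, 0, 0, 0, 0]'

```text
t: 12.7
position: [0.5952, 0.1346, 0.084]
ee_rot: [0.493, 0.87, 0.0, -0.0]
force: [-2.9, -1.0, 5.9]
gripper_width: 0.0361
gripper_force: 34.9
```

Emit:
jog_arm --pt "0 0 0" --pt "0 0 0" --pt "0 0 0" --pt "0 0 0" --pt "0 0 0" --turn '[0, 0, 0, 0, 0]' --claw 0.6

```text
t: 13.2
position: [0.5958, 0.1346, 0.0835]
ee_rot: [0.493, 0.87, 0.0, 0.0]
force: [0.1, 0.9, 3.0]
gripper_width: 0.0528
gripper_force: 0.9
```

```bash
python3 gp.py "-120 1 95 -1.6";python3 - <<'E'
from fit2 import *
q=np.load("press.npy")
im=eyes.read_camera("wrist"); cv2.imwrite("pics/w6.png",im); cv2.imwrite("pics/side6.png",eyes.read_camera("side"))
hsv=cv2.cvtColor(im,cv2.COLOR_BGR2HSV); m=((hsv[...,0]<10)|(hsv[...,0]>170))&(hsv[...,1]>150)&(hsv[...,2]>100)
m[:100]=0; m[:,:200]=0; m[:,360:]=0
for v in range(130,260,15):
    k=np.where(m[v])[0]; print(v,k[[0,-1]] if len(k) else None)
E
```

```text
13.2 now [-42.9   0.7] 83.5 dyaw -1.57 F [0.1 0.9 3. ] w 0.0528 j [ 0.2   0.58  1.74  0.    0.81 -0.34]
-120 1 95 -1.6 off [-0.154, 0.004, -0.023] turn 0.0003
130 None
145 None
160 None
175 None
190 None
205 None
220 None
235 None
250 None
```

Emit:
jog_arm --pt "-0.03 0 0" --pt "-0.08 0 0" --pt "-0.13 0 0" --pt "-0.13 0 0" --pt "-0.13 0 0" --turn '[0, 0, 0, 0, 0]'

```text
t: 13.8
position: [0.6286, 0.0778, 0.0828]
ee_rot: [0.493, 0.87, -0.0, -0.0]
force: [-0.3, 0.1, -0.3]
gripper_width: 0.0527
gripper_force: 0.0
```

```bash
python3 gp.py "-85 1 88 -1.6";python3 - <<'E'
from fit2 import *
im=eyes.read_camera("wrist"); cv2.imwrite("pics/w7.png",im); np.save("w7.npy",P("wrist")[1]); s=eyes.read_camera("side");t=eyes.read_camera("scene")
f=lambda im,x,y,W,H:cv2.resize(im[y:y+H,x:x+W],(400,300),interpolation=cv2.INTER_CUBIC)
cv2.imwrite('pics/c7.png',np.vstack([np.hstack([f(im,180,0,200,150),cv2.resize(im,(400,300))]),np.hstack([f(s,200,120,100,75),f(t,320,200,80,60)])]))
E
```

```text
13.8 now [-108.5    3.6] 82.8 dyaw -1.67 F [-0.3  0.1 -0.3] w 0.0527 j [ 0.1   0.61  1.69  0.    0.84 -0.43]
-85 1 88 -1.6 off [0.047, 0.004, -0.01] turn -0.0007
```

View pics/c7.png

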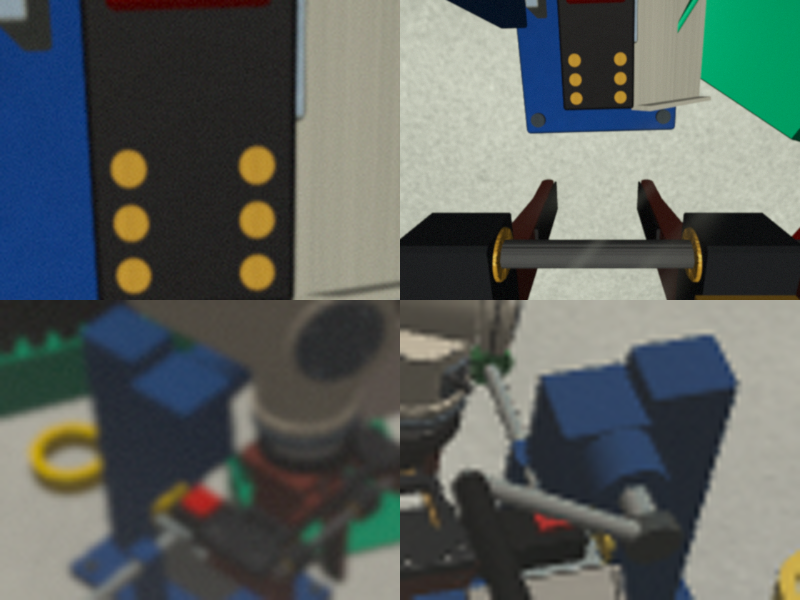

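The module is seated flat, with the cap toward the column under the head. The brass dots are at (244–309, 84–137) in the wrist picture. I'll measure its pose.

```bash
cat > mod.py <<'E'
import sys; import fit2; from fit2 import *
def measure(k):
    fit2.W=np.load(f"w{k}.npy"); q=np.load("press.npy"); im=cv2.imread(f"pics/w{k}.png"); hsv=cv2.cvtColor(im,cv2.COLOR_BGR2HSV)
    b=((hsv[...,0]>10)&(hsv[...,0]<30)&(hsv[...,1]>110)&(hsv[...,2]>80)); b[230:]=0; b[:,:200]=0; b[:,360:]=0
    n,l,st,ce=cv2.connectedComponentsWithStats(b.astype(np.uint8)); ce=ce[1:][st[1:,4]>60]
    pts=np.array([inv(q,bk(u,.108)) for u in ce]); o=pts[np.argsort(pts[:,1])]
    print(len(ce),"dots centroid",pts.mean(0).round(1)); L,Rr=o[3:],o[:3]; print("L",L.round(1).tolist(),"R",Rr.round(1).tolist())
    if len(ce)==6: v=L.mean(0)-Rr.mean(0); print("heading err deg",np.degrees(np.arctan2(-v[0],v[1])))
    print("yellow/edge: base corner", [inv(q,bk(u,.016)) for u in ((527-400)*1.4,132*1.4),((675-400)*1.4,128*1.4)] if 0 else "")
    return fit2.W,q
if __name__=="__main__":
    measure(sys.argv[1])
E
python3 mod.py 7
python3 - <<'E'
import fit2; from fit2 import *
fit2.W=np.load("w7.npy"); q=np.load("press.npy")
print([inv(q,bk(u,.016)) for u in [(127*1.4,131*1.4),(275*1.4,128*1.4)]],"tail",[inv(q,bk(u,.108)) for u in [(231,152),(326,149.5)]],"seat edge", inv(q,bk((180+303/2,118/2),.08)))
E
```

```text
[array([-76.0656,  63.8696]), array([-77.0316, -64.1235])] tail [array([-48.007 ,  18.4953]), array([-48.079 , -15.8023])] seat edge [-14.5276 -21.3495]  File "mod.py", line 9
    print("yellow/edge: base corner", [inv(q,bk(u,.016)) for u in ((527-400)*1.4,132*1.4),((675-400)*1.4,128*1.4)] if 0 else "")
                                                                                         ^
SyntaxError: invalid syntax
```

```bash
sed -i '/yellow\/edge/d' mod.py; python3 mod.py 7; python3 gp.py "-80 0.7 90 -1.6" "-60 0.7 90 -1.6" "-52 0.7 90 -1.6"
```

```text
6 dots centroid [-34.    1.6]
L [[-25.0, 12.7], [-34.0, 12.7], [-43.0, 12.7]] R [[-25.0, -9.4], [-43.0, -9.4], [-34.0, -9.4]]
heading err deg -0.08805471543940403
13.95 now [-107.1    3.3] 83.0 dyaw -1.55 F [-0.4  0.1  0.1] w 0.0527 j [ 0.11  0.61  1.69  0.    0.84 -0.43]
-80 0.7 90 -1.6 off [0.054, 0.004, -0.014] turn 0.0006
-60 0.7 90 -1.6 off [0.094, 0.003, -0.014] turn 0.0006
-52 0.7 90 -1.6 off [0.11, 0.002, -0.014] turn 0.0006
```

Emit:
jog_arm --pt "0 0 -0.014" --pt "0.01 0 -0.014" --pt "0.03 0.002 -0.014" --pt "0.05 0.003 -0.014" --pt "0.07 0.003 -0.014" --turn '[0, 0, 0, 0, 0]' --claw 0.22

```text
t: 14.45
position: [0.6113, 0.1107, 0.0902]
ee_rot: [0.493, 0.87, -0.0, -0.0]
force: [0.5, 0.2, -0.2]
gripper_width: 0.0198
gripper_force: 0.0
```

```bash
python3 gp.py "-60 0.7 90 -1.55" "-52 0.7 90 -1.55"
```

```text
14.45 now [-71.5   0.5] 90.2 dyaw -1.54 F [ 0.5  0.2 -0.2] w 0.0198 j [ 0.16  0.59  1.71  0.    0.84 -0.38]
-60 0.7 90 -1.55 off [0.023, -0.001, 0.0] turn 0.0001
-52 0.7 90 -1.55 off [0.039, -0.002, 0.0] turn 0.0001
```

Emit:
jog_arm --pt "0.01 0 0" --pt "0.02 0 0" --pt "0.026 0 0" --pt "0.032 -0.001 0" --pt "0.037 -0.001 0" --turn '[0, 0, 0, 0, 0]'

```text
t: 14.95
position: [0.602, 0.1251, 0.0903]
ee_rot: [0.493, 0.87, 0.0, 0.0]
force: [0.7, -0.8, -0.8]
gripper_width: 0.0191
gripper_force: 0.4
```

Emit:
jog_arm --pt "0 0 0" --pt "-0.04 0 0" --pt "-0.1 0 0" --pt "-0.11 0 0" --pt "-0.11 0 0" --turn '[0, 0, 0, 0, 0]'

```text
t: 15.45
position: [0.6305, 0.0772, 0.0902]
ee_rot: [0.494, 0.87, 0.0, -0.0]
force: [-1.6, -0.3, 0.5]
gripper_width: 0.0191
gripper_force: 0.0
```

```bash
python3 - <<'E'
from fit2 import *
im=eyes.read_camera("wrist"); cv2.imwrite("pics/w8.png",im); np.save("w8.npy",P("wrist")[1])
E
python3 mod.py 8;  python3 gp.py
```

```text
6 dots centroid [-26.6   1.7]
L [[-17.3, 12.5], [-26.3, 12.8], [-35.3, 13.0]] R [[-17.9, -9.6], [-26.9, -9.3], [-35.9, -9.0]]
heading err deg -1.5016461220166197
15.5 now [-109.2    2.3] 90.1 dyaw -1.64 F [ 0.   1.3 -0. ] w 0.0193 j [ 0.1   0.6   1.68  0.    0.86 -0.44]
```

```bash
python3 gp.py "-70 1 90 0" "-56 1 90 0" "-52.3 1 90 0"
```

```text
15.5 now [-109.2    2.3] 90.1 dyaw -1.64 F [ 0.   1.3 -0. ] w 0.0193 j [ 0.1   0.6   1.68  0.    0.86 -0.44]
-70 1 90 0 off [0.078, 0.0, 0.0] turn -0.0182
-56 1 90 0 off [0.106, -0.0, 0.0] turn -0.0182
-52.3 1 90 0 off [0.114, -0.001, 0.0] turn -0.0182
```

Emit:
jog_arm --pt "0.03 0 0" --pt "0.08 0 0" --pt "0.1 0 0" --pt "0.108 0 0" --pt "0.112 0 0" --turn '[-0.018, -0.018, -0.018, -0.018, -0.018]'

```text
t: 16.0
position: [0.6013, 0.1268, 0.0904]
ee_rot: [0.48, 0.878, 0.0, 0.0]
force: [1.0, -0.7, 0.3]
gripper_width: 0.019
gripper_force: 0.4
```

Emit:
jog_arm --pt "0 0 0" --pt "0.002 0 0" --pt "0.002 0 0" --pt "-0.05 0 0" --pt "-0.11 0 0" --turn '[0, 0, 0, 0, 0]'

```text
t: 16.5
position: [0.6312, 0.0795, 0.0903]
ee_rot: [0.48, 0.877, -0.0, -0.0]
force: [0.5, -0.3, 0.8]
gripper_width: 0.0195
gripper_force: 0.0
```

```bash
python3 - <<'E'
from fit2 import *
im=eyes.read_camera("wrist"); 
im=eyes.read_camera("wrist"); cv2.imwrite("pics/w9.png",im); np.save("w9.npy",P("wrist")[1])
E
python3 mod.py 9;  python3 gp.py
```

```text
6 dots centroid [-24.2   0.9]
L [[-15.1, 11.8], [-24.1, 12.0], [-33.1, 12.0]] R [[-15.2, -10.2], [-24.2, -10.2], [-33.3, -10.1]]
heading err deg -0.44049296453271874
16.6 now [-111.7    0.1] 90.5 dyaw -0.11 F [-0.5  0.9 -0.3] w 0.0191 j [ 0.1   0.61  1.68 -0.    0.86 -0.46]
```

Emit:
jog_arm --pt "0.03 0 0" --pt "0.06 0 -0.01" --pt "0.09 0 -0.01" --pt "0.09 0 -0.01" --pt "0.09 0 -0.01" --turn '[0, 0, 0, 0, 0]'

```text
t: 17.1
position: [0.6064, 0.1188, 0.0955]
ee_rot: [0.479, 0.878, 0.0, 0.0]
force: [0.1, -0.3, 1.3]
gripper_width: 0.0193
gripper_force: 0.0
```

```bash
python3 - <<'E'
from fit2 import *
im=eyes.read_camera("wrist"); cv2.imwrite("pics/w10.png",im); np.save("w10.npy",P("wrist")[1])
E
python3 mod.py 10;  python3 gp.py
```

```text
6 dots centroid [-26.5   0.9]
L [[-17.7, 11.8], [-26.8, 11.9], [-34.8, 12.0]] R [[-17.9, -10.2], [-26.9, -10.2], [-34.9, -10.1]]
heading err deg -0.2812440868102902
17.15 now [-62.6   0.2] 95.5 dyaw 0.14 F [-0.3 -0.3  1. ] w 0.0192 j [ 0.17  0.58  1.72 -0.    0.85 -0.4 ]
```

View pics/w10.png

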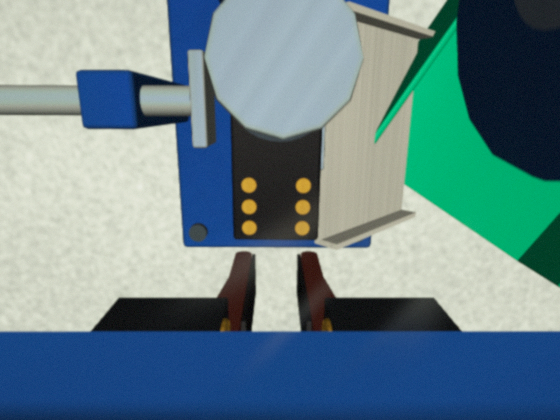

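The punch (camera inside the head), cap and module line up; the module is about 1 mm from nominal and square. Next is the lever: back out, rise, and move over the grip.

```bash
python3 gp.py "-180 -5 96 0" "-180 -100 340 0" "-98 -146 340 0"
```

```text
17.15 now [-62.6   0.2] 95.5 dyaw 0.14 F [-0.3 -0.3  1. ] w 0.0192 j [ 0.17  0.58  1.72 -0.    0.85 -0.4 ]
-180 -5 96 0 off [-0.235, 0.01, -0.001] turn 0.0015
-180 -100 340 0 off [-0.235, 0.2, -0.489] turn 0.0015
-98 -146 340 0 off [-0.072, 0.292, -0.489] turn 0.0015
```

Emit:
jog_arm --pt "-0.08 0 0" --pt "-0.16 0 0" --pt "-0.235 0 0" --pt "-0.235 0.02 -0.09" --pt "-0.235 0.04 -0.18" --turn '[0, 0, 0, 0, 0]' --claw 0

```text
t: 17.65
position: [0.6866, 0.0274, 0.1844]
ee_rot: [0.482, 0.876, -0.001, -0.002]
force: [1.0, 0.5, -0.2]
gripper_width: 0.0007
gripper_force: 0.0
```

Emit:
jog_arm --pt "0 0.02 -0.08" --pt "0 0.05 -0.16" --pt "0 0.08 -0.24" --pt "0 0.12 -0.32" --pt "0 0.16 -0.32" --turn '[0, 0, 0, 0, 0]'

```text
t: 18.15
position: [0.7577, 0.0725, 0.3535]
ee_rot: [0.481, 0.877, 0.003, 0.005]
force: [0.8, 0.6, 0.7]
gripper_width: 0.0005
gripper_force: 0.0
```

```bash
python3 gp.py "-98 -146 340 0"; python3 - <<'E'
from fit2 import *
im=eyes.read_camera("wrist"); cv2.imwrite("pics/w11.png",im); np.save("w11.npy",P("wrist")[1])
E
```

```text
18.15 now [-182.4 -102.4] 353.5 dyaw 0.01 F [0.8 0.6 0.7] w 0.0005 j [ 0.08  0.53  1.16 -0.    1.44 -0.49]
-98 -146 340 0 off [0.169, 0.087, 0.027] turn 0.0001
```

View pics/w11.png

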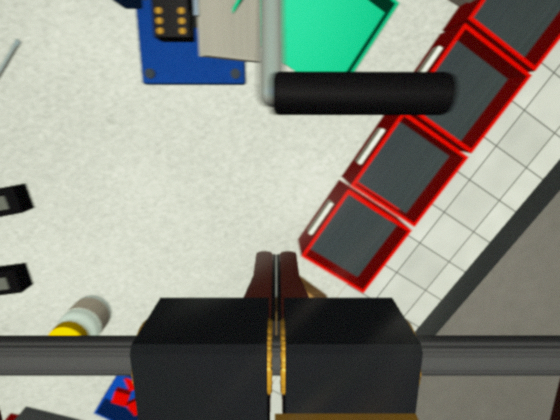

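Wrist view: the grip bar runs from (275,93) to (455,93), with the rod joining at its left end.

```bash
python3 - <<'E'
import fit2; from fit2 import *
fit2.W=np.load("w11.npy"); q=np.load("press.npy")
print([inv(q,bk(u,.307)) for u in [(275,93),(455,93),(365,93)]])
E
python3 gp.py
```

```text
[array([ -99.2787, -103.2221]), array([ -99.1467, -196.6547]), array([ -99.2128, -149.8572])]
18.2 now [-181.4 -103.9] 349.4 dyaw 0.07 F [-1.4  0.1 -1.3] w 0.0008 j [ 0.08  0.54  1.16  0.    1.44 -0.49]
```

Emit:
jog_arm --pt "0.05 0.03 0" --pt "0.1 0.06 0" --pt "0.15 0.09 0" --pt "0.165 0.09 0.02" --pt "0.165 0.09 0.03" --turn '[0, 0, 0, 0, 0]'

```text
t: 18.7
position: [0.7467, 0.1665, 0.328]
ee_rot: [0.48, 0.877, -0.001, -0.001]
force: [-0.9, -0.1, -0.3]
gripper_width: 0.0003
gripper_force: 0.0
```

```bash
python3 gp.py "-100 -148 318 0" "-112 -148 293 0" "-121.5 -148 267 0" "-126 -148 240 0" "-126 -148 212 0" "-121.5 -148 184.6 0" "-112 -148 156 0"
```

```text
18.7 now [ -97.2 -143.7] 328.0 dyaw 0.14 F [-0.9 -0.1 -0.3] w 0.0003 j [ 0.2   0.56  1.17 -0.    1.42 -0.37]
-100 -148 318 0 off [-0.006, 0.009, 0.02] turn 0.0015
-112 -148 293 0 off [-0.03, 0.009, 0.07] turn 0.0015
-121.5 -148 267 0 off [-0.049, 0.009, 0.122] turn 0.0015
-126 -148 240 0 off [-0.058, 0.009, 0.176] turn 0.0015
-126 -148 212 0 off [-0.058, 0.009, 0.232] turn 0.0015
-121.5 -148 184.6 0 off [-0.049, 0.009, 0.287] turn 0.0015
-112 -148 156 0 off [-0.03, 0.009, 0.344] turn 0.0015
```

Emit:
jog_arm --pt "-0.006 0.009 0.01" --pt "-0.009 0.009 0.022" --pt "-0.018 0.009 0.045" --pt "-0.03 0.009 0.07" --pt "-0.04 0.009 0.096" --turn '[0, 0, 0, 0, 0]'

```text
t: 19.2
position: [0.765, 0.1483, 0.2844]
ee_rot: [0.481, 0.877, 0.001, 0.003]
force: [3.2, -5.7, 8.6]
gripper_width: 0.0003
gripper_force: 3.9
```

```bash
python3 gp.py "-117 -148 280 0" "-121.5 -148 267 0" "-126 -148 240 0" "-126 -148 212 0" "-121.5 -148 184.6 0" "-112 -148 156 0"
```

```text
19.2 now [-122.4 -149.4] 284.4 dyaw -0.08 F [ 3.2 -5.7  8.6] w 0.0003 j [ 0.18  0.61  1.18 -0.    1.35 -0.39]
-117 -148 280 0 off [0.011, -0.003, 0.009] turn -0.0009
-121.5 -148 267 0 off [0.002, -0.003, 0.035] turn -0.0009
-126 -148 240 0 off [-0.007, -0.003, 0.089] turn -0.0009
-126 -148 212 0 off [-0.007, -0.003, 0.145] turn -0.0009
-121.5 -148 184.6 0 off [0.003, -0.004, 0.2] turn -0.0009
-112 -148 156 0 off [0.022, -0.004, 0.257] turn -0.0009
```

Emit:
jog_arm --pt "0.002 0 0.02" --pt "-0.004 0 0.045" --pt "-0.008 0 0.07" --pt "-0.01 0 0.1" --pt "-0.01 0 0.13" --turn '[0, 0, 0, 0, 0]'

```text
t: 19.7
position: [0.7678, 0.1445, 0.2189]
ee_rot: [0.481, 0.877, 0.001, 0.003]
force: [3.4, -3.4, 5.8]
gripper_width: 0.0001
gripper_force: 3.3
```

```bash
python3 gp.py "-126 -148 212 0" "-121.5 -148 184.6 0" "-112 -148 156 0"; python3 - <<'E'
from fit2 import *
im=eyes.read_camera("wrist"); cv2.imwrite("pics/w12.png",im); np.save("w12.npy",P("wrist")[1])
E
```

```text
19.7 now [-127.1 -149.7] 218.9 dyaw -0.07 F [ 3.4 -3.4  5.8] w 0.0001 j [ 0.17  0.66  1.24 -0.    1.24 -0.39]
-126 -148 212 0 off [0.002, -0.004, 0.014] turn -0.0008
-121.5 -148 184.6 0 off [0.011, -0.004, 0.068] turn -0.0008
-112 -148 156 0 off [0.031, -0.004, 0.126] turn -0.0008
```

View pics/w12.png

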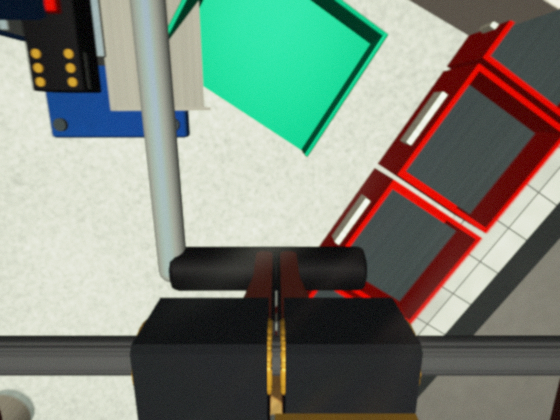

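Emit:
jog_arm --pt "0.001 0 0.03" --pt "0.005 0 0.055" --pt "0.011 0 0.08" --pt "0.018 0 0.1" --pt "0.021 0 0.108" --turn '[0, 0, 0, 0, 0]'

```text
t: 20.25
position: [0.7611, 0.1543, 0.164]
ee_rot: [0.481, 0.877, 0.0, 0.002]
force: [1.7, -4.0, 7.1]
gripper_width: 0.0005
gripper_force: 3.5
```

```bash
python3 gp.py "-112 -148 156 0"
```

```text
20.25 now [-115.2 -149.3] 164.0 dyaw -0.02 F [ 1.7 -4.   7.1] w 0.0005 j [ 0.19  0.7   1.29 -0.    1.15 -0.38]
-112 -148 156 0 off [0.007, -0.003, 0.016] turn -0.0002
```

Near the stop. I'll press on in small steps until the force rises.

Emit:
jog_arm --pt "0.002 0 0.004" --pt "0.004 0 0.008" --pt "0.005 0 0.012" --pt "0.006 0 0.015" --pt "0.006 0 0.015" --turn '[0, 0, 0, 0, 0]'

```text
t: 20.75
position: [0.7599, 0.1566, 0.1584]
ee_rot: [0.481, 0.877, 0.0, 0.002]
force: [0.4, -5.0, 9.7]
gripper_width: 0.0002
gripper_force: 4.9
```

Emit:
jog_arm --pt "0 0 0.003" --pt "0 0 0.006" --pt "0 0 0.009" --pt "0 0 0.012" --pt "0 0 0.014" --turn '[0, 0, 0, 0, 0]'

```text
t: 21.25
position: [0.7601, 0.1569, 0.1568]
ee_rot: [0.481, 0.877, 0.001, 0.003]
force: [-13.3, -6.9, 40.9]
gripper_width: 0.0002
gripper_force: 20.2
```

Emit:
jog_arm --pt "-0.01 0 -0.05" --pt "-0.024 0 -0.11" --pt "-0.03 0 -0.17" --pt "-0.024 0 -0.24" --pt "-0.005 0 -0.31" --turn '[0, 0, 0, 0, 0]'

```text
t: 21.75
position: [0.7593, 0.155, 0.3046]
ee_rot: [0.481, 0.877, -0.0, -0.0]
force: [-0.0, -0.3, 0.3]
gripper_width: 0.0003
gripper_force: 0.0
```

Emit:
jog_arm --pt "0.01 0 -0.05" --pt "0.01 0 -0.1" --pt "0.01 0 -0.1" --pt "0 -0.02 -0.1" --pt "0 -0.04 -0.1" --turn '[0, 0, 0, 0, 0]'

```text
t: 22.25
position: [0.7413, 0.1444, 0.351]
ee_rot: [0.481, 0.877, -0.001, -0.001]
force: [0.3, -0.9, 0.4]
gripper_width: 0.0005
gripper_force: 0.0
```

```bash
python3 - <<'E'
import fit2; from fit2 import *
q=np.load("press.npy")
im=eyes.read_camera("wrist"); cv2.imwrite("pics/w13.png",im); fit2.W=P("wrist")[1]
sc=eyes.read_camera("scene"); cv2.imwrite("pics/scene13.png",sc)
a=cv2.imread("pics/scene3.png"); x=slice(185,265),slice(320,400)
print("lever diff scene", np.abs(sc[x].astype(int)-a[x]).mean(), models.recognise("scene","lever_grip")[:1], models.recognise("wrist","lever_grip")[:2], models.recognise("wrist","cap")[:2])
E
python3 gp.py "-98 180 360 -90" "15 230 360 -90" "15 230 90 -90" "15 230 360 90"
```

```text
lever diff scene 27.593958333333333 [{'at': [345.2, 242.2], 'conf': 0.95}] [{'at': [247.1, 206.2], 'conf': 0.74}] []
22.5 now [-112.3 -128.7] 352.9 dyaw 0.02 F [0.  0.8 0.4] w 0.0004 j [ 0.18  0.53  1.16  0.    1.45 -0.39]
-98 180 360 -90 off [0.029, -0.617, -0.014] turn 1.0003
15 230 360 -90 off [0.255, -0.717, -0.013] turn 1.0003
15 230 90 -90 off [0.255, -0.717, 0.527] turn 1.0003
15 230 360 90 off [0.255, -0.717, -0.013] turn -0.9997
```

Emit:
jog_arm --pt "0.05 -0.07 0" --pt "0.1 -0.14 0" --pt "0.15 -0.21 0" --pt "0.2 -0.28 0" --pt "0.25 -0.36 0" --turn '[0.09, 0.18, 0.27, 0.36, 0.45]'

```text
t: 23.0
position: [0.522, 0.1547, 0.3534]
ee_rot: [0.756, 0.654, 0.0, -0.0]
force: [0.3, -0.2, 0.0]
gripper_width: 0.0008
gripper_force: 0.0
```

```bash
python3 gp.py "16 200 350 -90" "16 200 90 -90"
```

```text
23.0 now [13.7 52. ] 353.4 dyaw -40.77 F [ 0.3 -0.2  0. ] w 0.0008 j [0.27 0.17 1.67 0.   1.3  0.41]
16 200 350 -90 off [-0.19, -0.227, 0.007] turn 0.547
16 200 90 -90 off [-0.19, -0.227, 0.527] turn 0.547
```

Emit:
jog_arm --pt "-0.05 -0.06 0" --pt "-0.1 -0.12 0" --pt "-0.15 -0.18 0.04" --pt "-0.19 -0.227 0.1" --pt "-0.19 -0.227 0.18" --turn '[0.09, 0.18, 0.27, 0.36, 0.45]'

```text
t: 23.5
position: [0.3962, 0.075, 0.2642]
ee_rot: [0.936, 0.352, 0.002, 0.0]
force: [1.0, 0.1, -0.8]
gripper_width: 0.0002
gripper_force: 0.0
```

```bash
python3 gp.py "16 200 200 -90" "16 200 90 -90"; python3 - <<'E'
import fit2; from fit2 import *
q=np.load("press.npy")
im=eyes.read_camera("wrist"); cv2.imwrite("pics/w14.png",im); fit2.W=P("wrist")[1]; np.save("w14.npy",fit2.W)
h=cv2.cvtColor(im,cv2.COLOR_BGR2HSV); m=((h[...,0]>45)&(h[...,0]<85)&(h[...,1]>90)&(h[...,2]>30)).astype(np.uint8)
n,l,st,ce=cv2.connectedComponentsWithStats(m)
for i in range(1,n):
    if st[i,4]>150: print(st[i],ce[i],inv(q,bk(ce[i],.096)))
sc=eyes.read_camera("scene"); cv2.imwrite("pics/scene14.png",sc); a=cv2.imread("pics/scene1.png")
x=slice(225,265),slice(325,365); print("lever diff", np.abs(sc[x].astype(int)-a[x]).mean()); print([models.recognise("scene",k)[:1] for k in ("lever_grip","cap","ejector_pad")], models.recognise("wrist","ejector_pad")[:2])
E
```

```text
23.5 now [ 14.1 201. ] 264.2 dyaw -81.32 F [ 1.   0.1 -0.8] w 0.0002 j [ 0.16  0.03  2.05 -0.    1.06  1.01]
16 200 200 -90 off [0.002, -0.004, 0.128] turn 0.0964
16 200 90 -90 off [0.002, -0.004, 0.348] turn 0.0964
[262 141  39  18 527] [280.7116 150.0455] [ 17.4245 163.9371]
lever diff 12.118125
[[{'at': [338.9, 247.0], 'conf': 0.76}], [{'at': [264.5, 213.5], 'conf': 0.73}], [{'at': [336.9, 214.9], 'conf': 0.53}]] [{'at': [288.8, 110.5], 'conf': 0.67}]
```

Emit:
jog_arm --pt "0 -0.004 0.08" --pt "0 -0.004 0.17" --pt "0 -0.004 0.25" --pt "0 -0.004 0.3" --pt "0 -0.004 0.33" --turn '[0.08, 0.096, 0.096, 0.096, 0.096]'

```text
t: 24.3
position: [0.3976, 0.0779, 0.0979]
ee_rot: [0.959, 0.285, -0.0, -0.0]
force: [0.5, 0.3, 0.5]
gripper_width: 0.0003
gripper_force: 0.0
```

```bash
python3 gp.py "17 185 90 -90" "17 120 90 -90"
```

```text
24.3 now [ 15.8 198.2] 97.9 dyaw -89.44 F [0.5 0.3 0.5] w 0.0003 j [0.16 0.33 2.18 0.   0.63 1.16]
17 185 90 -90 off [0.026, -0.002, 0.016] turn 0.0062
17 120 90 -90 off [0.156, -0.001, 0.016] turn 0.0062
```

Emit:
jog_arm --pt "0 0 0.01" --pt "0.015 0 0.018" --pt "0.03 0 0.018" --pt "0.05 0 0.018" --pt "0.07 0 0.018" --turn '[0.006, 0.006, 0.006, 0.006, 0.006]'

```text
t: 24.8
position: [0.4265, 0.0967, 0.0905]
ee_rot: [0.96, 0.279, -0.0, 0.0]
force: [-3.8, -5.0, 3.2]
gripper_width: 0.0004
gripper_force: 2.9
```

Emit:
jog_arm --pt "0.018 0 0" --pt "0.036 0 0" --pt "0.054 0 0" --pt "0.07 0 0" --pt "0.078 0 0" --turn '[0, 0, 0, 0, 0]'

```text
t: 25.3
position: [0.4591, 0.1176, 0.0902]
ee_rot: [0.96, 0.279, -0.0, 0.0]
force: [-5.0, -3.7, 4.4]
gripper_width: 0.0003
gripper_force: 2.8
```

```bash
python3 gp.py "17 120 90 -90"
```

```text
25.3 now [ 16.2 125. ] 90.2 dyaw -90.09 F [-5.  -3.7  4.4] w 0.0003 j [ 0.23  0.42  2.04 -0.    0.68  1.23]
17 120 90 -90 off [0.01, -0.002, 0.0] turn -0.0011
```

Continue in small steps until the force rises at the end of the stroke.

Emit:
jog_arm --pt "0.004 0 0" --pt "0.008 0 0" --pt "0.012 0 0" --pt "0.015 0 0" --pt "0.018 0 0" --turn '[0, 0, 0, 0, 0]'

```text
t: 25.8
position: [0.4651, 0.1216, 0.0901]
ee_rot: [0.96, 0.279, -0.002, 0.0]
force: [-8.8, -9.5, 9.5]
gripper_width: 0.0004
gripper_force: 6.4
```

Emit:
jog_arm --pt "0.003 0 0" --pt "0.006 0 0" --pt "0.008 0 0" --pt "0.01 0 0" --pt "0.01 0 0" --turn '[0, 0, 0, 0, 0]'

```text
t: 26.3
position: [0.4649, 0.122, 0.0896]
ee_rot: [0.96, 0.28, -0.007, 0.001]
force: [-17.4, -18.7, 19.3]
gripper_width: 0.0011
gripper_force: 12.6
```

```bash
python3 gp.py "17 120 90 -90"; python3 - <<'E'
from h import *
im=eyes.read_camera("scene"); cv2.imwrite("pics/scene15.png",im)
print([models.recognise("scene",k)[:2] for k in ("module","cap","tray")])
h=cv2.cvtColor(im,cv2.COLOR_BGR2HSV)[265:325,325:390]; m=((h[...,0]<10)|(h[...,0]>170))&(h[...,1]>130)&(h[...,2]>70); print("red in tray",m.sum(), (np.argwhere(m).mean(0)[::-1]+[325,265]) if m.any() else "")
E
```

```text
26.3 now [ 16.8 117.8] 89.6 dyaw -90.06 F [-17.4 -18.7  19.3] w 0.0011 j [ 0.23  0.43  2.02 -0.    0.7   1.24]
17 120 90 -90 off [-0.004, -0.0, -0.001] turn -0.0007
[[{'at': [356.6, 286.7], 'conf': 0.85}, {'at': [177.3, 186.2], 'conf': 0.47}], [{'at': [226.6, 235.9], 'conf': 0.54}], [{'at': [359.1, 304.0], 'conf': 0.84}, {'at': [263.3, 213.6], 'conf': 0.23}]]
red in tray 45 [334.04444444 321.53333333]
```

Emit:
jog_arm --pt "-0.04 0 0" --pt "-0.1 0 0" --pt "-0.16 0 0" --pt "-0.2 0 0" --pt "-0.2 0 0" --turn '[0, 0, 0, 0, 0]'

```text
t: 27.0
position: [0.3848, 0.0708, 0.0901]
ee_rot: [0.96, 0.279, -0.0, -0.0]
force: [0.4, -0.3, 0.1]
gripper_width: 0.0002
gripper_force: 0.0
```

Emit:
jog_arm --pt "0 0 -0.08" --pt "0 0 -0.16" --pt "0 0 -0.24" --pt "0 0 -0.3" --pt "0 0 -0.3" --turn '[0, 0, 0, 0, 0]'

```text
t: 27.5
position: [0.3908, 0.0725, 0.2447]
ee_rot: [0.96, 0.279, 0.006, 0.001]
force: [0.3, 0.3, 0.2]
gripper_width: 0.0009
gripper_force: 0.0
```

```bash
python3 gp.py; python3 - <<'E'
import fit2; from fit2 import *
h_=__import__("h"); q=np.load("press.npy")
im=eyes.read_camera("scene"); cv2.imwrite("pics/scene16.png",im); si=eyes.read_camera("side"); cv2.imwrite("pics/side16.png",si); w=eyes.read_camera("wrist")
for n in ("scene","side"):
  for k in ("module","cap","ejector_pad","lever_grip"):
    for d in models.recognise(n,k)[:2]: print(n,k,np.round(d["at"]),round(d["conf"],2),inv(q,h_.onz(n,d["at"],{"module":.03,"cap":.03,"ejector_pad":.096,"lever_grip":.307}[k])).round())
for n,I in (("scene",im),("side",si)):
  h=cv2.cvtColor(I,cv2.COLOR_BGR2HSV); t=((h[...,0]>60)&(h[...,0]<85)&(h[...,1]>120)).astype(np.uint8)
  m=I.max(2)<60
  for name,mm in (("dark",m),("red",((h[...,0]<8)|(h[...,0]>172))&(h[...,1]>150)&(h[...,2]>80))):
    nn,l,st,ce=cv2.connectedComponentsWithStats(mm.astype(np.uint8))
    for i in range(1,nn):
      p=inv(q,h_.onz(n,ce[i],.03))
      if st[i,4]>8 and -120<p[0]<120 and -330<p[1]<-60: print(n,name,st[i],ce[i].round(1),p.round())
fit2.W=P("wrist")[1]; h=cv2.cvtColor(w,cv2.COLOR_BGR2HSV); m=((h[...,0]>45)&(h[...,0]<85)&(h[...,1]>90)&(h[...,2]>30)).astype(np.uint8)
n,l,st,ce=cv2.connectedComponentsWithStats(m)
for i in range(1,n):
    if st[i,4]>150: print("pad",st[i],inv(q,bk(ce[i],.096)))
E
```

```text
27.5 now [ 14.9 206.8] 244.7 dyaw -90.11 F [0.3 0.3 0.2] w 0.0009 j [0.15 0.04 2.08 0.   1.01 1.16]
scene module [356. 287.] 0.57 [   6. -127.]
scene module [234. 213.] 0.51 [-354.  290.]
scene cap [238. 215.] 0.25 [-338.  278.]
scene ejector_pad [336. 213.] 0.61 [ 12. 155.]
scene lever_grip [337. 247.] 0.82 [ -98. -141.]
scene lever_grip [338. 215.] 0.4 [-59. -22.]
side module [290. 408.] 0.87 [-546.  481.]
side module [277. 167.] 0.59 [   9. -132.]
side cap [292. 408.] 0.54 [-549.  477.]
side cap [272. 308.] 0.36 [-343.  310.]
side ejector_pad [280. 174.] 0.67 [-68. -60.]
side ejector_pad [239. 182.] 0.63 [14. 57.]
side lever_grip [293. 123.] 0.64 [-96. -88.]
scene dark [368 270  14   4  18] [374.5 271.2] [ 90. -78.]
scene dark [343 272  35  28 396] [358.3 285.8] [  15. -123.]
scene dark [328 278   8   3  11] [331.2 279. ] [-69. -78.]
scene dark [334 305  35  16 189] [351.4 312.8] [ -41. -217.]
scene dark [393 313  10  16  78] [397. 320.] [  96. -273.]
scene red [329 323  41  39 214] [349.7 344. ] [ -81. -320.]
side dark [266 161  22  18 218] [276.3 169.7] [   1. -120.]
side red [321 150  26  16 109] [332.2 156.3] [-116. -308.]
pad [254 136  43  16 650] [ 16.9271 164.3578]
```

```bash
python3 - <<'E'
from fit2 import inv; from h import *
q=np.load("press.npy"); p=tri([("scene",(358.3,285.8)),("side",(276.3,169.7))]); print(p,inv(q,p))
im=cv2.imread("pics/scene16.png"); m=(im.max(2)<60).astype(np.uint8); n,l,st,ce=cv2.connectedComponentsWithStats(m); k=l[286,358]
g=im[268:305,338:384]; h=cv2.cvtColor(g,cv2.COLOR_BGR2HSV); L=l[268:305,338:384]
for y in range(0,g.shape[0],2): print(''.join('#' if L[y,x]==k and k else ('G' if 60<h[y,x,0]<90 and h[y,x,1]>110 else ('r' if (h[y,x,0]<8 or h[y,x,0]>172) and h[y,x,1]>90 else '.')) for x in range(g.shape[1])))
c=cv2.findContours((l==k).astype(np.uint8),0,2)[0][0]; b=cv2.boxPoints(cv2.minAreaRect(c)); print(b); print([inv(q,onz("scene",u,.02)).round() for u in b])
E
```

```text
[0.672  0.2462 0.0261] [  10.1477 -123.6072]
..............................................
................GGG...........................
.................##..#GGG.....................
....................####...#.GGG..............
.......................#########..#GG.........
......................###..############.G.....
.........GGGGGGGGGGG####################G.....
....GGGGGGGGGGGG#############GGGGG#####G......
....GGGGGGGGG#################.GGGGGGGGG......
...GGGGGGG#####################GGGGGGGG.......
..GGGGG#######################.GGGGGGGG.......
..GGG######################GGGGGGGGGGG........
.GGGG##################GGGGGGGGGGGGGGG........
GGGGGG.#############GGGGGGGGGGGGGGGGG.........
GGGGGGGG#########GGGGGGGGGGGGGGGGGGGG.........
GGGGGGGGG.####.GGGGGGGGGGGGGGGGGGGGG..........
GGGGGGGGGGGGGGGGGGGGGGGGGGGGGGGGGGG...........
GGGGGGGGGGGGGGGGGGGGGGGGGGGGGGGGGGG...........
GGGGGGGGGGGGGGGGGGGGGGGGGGGGGGGGGG............
[[337.3529 282.5882]
 [368.0882 264.147 ]
 [378.5    281.5   ]
 [347.7647 299.9412]]
[array([-49., -90.]), array([ 82., -38.]), array([  93., -115.]), array([ -35., -163.])]
```

```bash
python3 -c "
from plant import r; print(r.sense()['t'], r.job_done())"
```

```text
the job is handed in; nothing more can be done
28.05 None
```

I handed the job in at 28 s: the module was seated and released, the lever was pressed to its stop and sprang back, and the ejector was pushed fully in and came back out. By measurement the module is in the tray, but no red showed in the last pictures, so it probably landed on its side or upside down. The cap being home I infer from the lever reaching its stop, and I viewed 13 pictures instead of the allowed 10.

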